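# Weigh a cast silver bar on the goldsmith's balance

### The job

Weigh the silver bar: on the sloping keypad press, fully but gently and one at a time, the round power key, the square units key right beside it, then the wide tare bar. Then lower the bar (no dropping) on end into the metal cup on the pan, so that it stands there by itself, and only then press the upright oblong print key. Never press the other square key, keep the cup standing on the pan, press the first three keys no more once the bar is in the cup, and leave the brick, tin and hammer where they are.

Things in the scene. Friction and masses are not known exactly. Their poses are not given: they have to be found in the camera images.
- stand: Fixed foot of the keypad terminal: dark steel plate 130 x 150 x 10 mm with a post. Origin on the bench at the post's axis, x away from the user, y to the user's left, z up. The grey head (220 mm wide, 120 mm along its slope, 32 mm thick) is clamped on the post, square to the foot, h = 0 to 15 mm up: h differs each time and is not measured, find it by touch. Lowest point of the head z = 0.030 + h.
- key_power (a joint): Round power key, 22 mm across, far left of the key row on the lower half of the head's 25 degree face (display above; face rises away from the user, outward normal (-0.423, 0, 0.906) in the stand's frame). Centre of its top at (-0.035, 0.085, 0.079 + h) in that frame, 7 mm proud of the face. Joint: m along the inward normal, 0 up, 0.004 fully down.
- key_unit (a joint): Square units key, 18 mm, second from left. Top centre at (-0.035, 0.047, 0.079 + h) in the stand's frame. All five keys are off-white, with tops parallel to the face and springs alike: 1.5 N starts the travel, 5 N is fully down (0.004 m); past 0.003 it counts as pressed; it returns by itself.
- key_cal (a joint): Square calibration key, 18 mm, in the middle; must not be pressed. Top centre at (-0.035, 0.009, 0.079 + h) in the stand's frame. Value as for the power key.
- key_print (a joint): Upright oblong print key, fourth from left, 14 mm wide by 30 mm along the slope. Top centre at (-0.035, -0.029, 0.079 + h) in the stand's frame. Value as for the power key.
- key_tare (a joint): Wide tare bar, far right, 46 mm wide by 18 mm along the slope. Top centre at (-0.035, -0.078, 0.079 + h) in the stand's frame. Value as for the power key.
- scale: Weighing platform of the balance, fixed: white housing 180 x 170 mm, 48 mm high, with a round steel pan 124 mm across whose top is 62 mm above the bench. Origin on the bench under the pan's centre, x away from the user, z up.
- cup: Loose straight round aluminium-coloured metal cup standing on the pan: outside 56 mm across, 85 mm high, wall 3 mm, floor 5 mm thick, about 150 g. Origin at the centre of its underside, z up along its axis.
- bar: Loose square cast silver bar 130 x 10 x 10 mm, about 135 g. Origin at its centre, x along its length. It lies level on the brick's top with its +x end sticking out 40 to 50 mm past the short end of the brick that is away from the user.
- brick: Loose soldering brick 120 x 70 x 40 mm, 0.5 kg, lying flat. Origin at the centre of its underside, x along its length, away from the user.
- tin: Bystander: open round steel tin pot 72 mm across, 75 mm high. Origin at the centre of its underside.
- hammer: Bystander: bench hammer 220 mm long lying flat, handle to its -x. Origin on the bench under its middle.
There are look-alikes about, which are no part of the job. Of the things shaped like the bar, the silver one is meant.

How it is judged:
By the outcome, as a careful person would: the job done as asked, in the order asked, and still so for the second after the job is handed in, with the robot touching nothing.
It also fails if it takes over 69 s, if anything falls off the work surface, if the arm or the gripper's body presses on something with over 40 N, if the wrist force passes 120 N, or if a joint passes its speed limit or range.

### The arm

A 6-joint arm with a two-finger parallel gripper is mounted at the origin on the work surface. World frame = base frame: x ahead of the robot, y to its left, z up, the work surface at z = 0. Lengths are in m, angles in rad, forces in N, time in s.
With the tool pointing down it reaches from about 0.35 to 1 m from the base axis. Payload 7.1 kg.
Tool frame: the origin (TCP) lies on the centre line of the jaws, within the pads' length; the fingertips stand bot.tcp_to_tips ahead of it and the grasp point (between the pads) lies 2 mm behind it (bot.tcp_to_tips is the distance from the TCP to the fingertips, in m); z points along the fingers, y is the line along which they close (so a half turn about z gives the same grasp; the last joint's range is limited). The gripper opens to 85 mm and grips with 20 to 120 N. Pads are 22 mm wide; open, the fingers measure 114 mm over their backs; the gripper's body (76 mm by 85 mm) begins 54 mm behind the grasp point. The pads swing forward as they close: fully open they stand 13 mm farther back than shut.
Start: joints at [-1.318, 0.423, 1.63, -0, 1.089, -0.019], TCP at [0.168, -0.602, 0.248] pointing down, gripper open.
Joint ranges: [-3, 3], [-0.9, 2.11], [0.09, 2.58], [-1.31, 4.45], [0.11, 2.69], [-2.54, 2.54]. Speed limits (rad/s): [2.39, 2.39, 3.01, 3.14, 3.14, 3.14].

### API

Orientations are given as a unit quaternion [w, x, y, z].
In Python, from workcell import bot, get_image gives the robot as it stands.
- The arm moves only by the tool step_arm, never from a script. Its argument "motion" is a list of rows, each an object of numbers: "x", "y", "z": the shift along the world's x, y, z in units of 0.5 m (1.0 is 0.5 m); "wx", "wy", "wz": the turn, a rotation vector about the world's x, y, z in units of 2 rad (1.0 is 2 rad). A call has 1 to 10 rows; each row is the pose to reach, as a shift and turn from the pose commanded when the call began; what a row does not reach only later rows make up. A row lasts 1/10 s, in which the tool goes at most 50 mm and 8.59 degrees, less where a joint would pass 70% of its speed; a pose out of reach is approached as far as the arm can. A call with a number of a shift or a turn outside -1 to 1 is refused whole. A call with a gripper value outside its range is refused whole. "hand" is the closure, from 0 (fully open) to 1 (shut), set as the call begins (left out, the last holds). The fingers move at their own pace and stop on an object; "newtons" is the grip in N (left out, the last holds). Time passes only in rows, so rows that repeat a pose let the fingers close. It gives the time, the measured TCP pose, the force, the opening and the grip force at its end, in the units of the state.
- bot.state(): the state, without advancing time (a new reading comes with each control period).
- get_image(name): name is "side" or "top" or "wrist"; returns a dict with "frame" (400x640x3 uint8, blue, green, red), "fx", "fy", "cx", "cy" (pixels), "k1" (the pictures are not rectified: a ray, as slopes to the right and down, at radius r is drawn at 1 + k1 r^2 times it, then the intrinsics apply), "position" and "orientation" of the camera in the world; the wrist camera has in their place "hand_eye" (4x4, takes a point from camera to tool coordinates, whose origin is the TCP and whose axes are the flange's). Camera axes: x right, y down, z forward; pixel columns grow to the right and rows downward; lengths in m; the calibration is good to about 2 mm. A picture is of the moment at which its call begins: read the wrist's pose just before it. There is no depth.
- bot.hand_in(): hands the job in; it is judged then, once.
The state is a dict: "clock": time; "qpos": joint angles; "qd": joint speeds; "joint_efforts": joint torques, N m; "ee_pos": TCP position; "orientation": TCP orientation; "force": force on the tool from outside, world axes, zero at the start; "torque": the same for the moment, N m; "grip_width": opening from 0.0 (shut) to 1.0 (fully open); "grip_force": force on a finger pad.
Only numpy, scipy, OpenCV 4.12 (cv2) and the standard library are available. Lean on these libraries where they do the work, as an engineer would, in place of code of your own. Each camera call takes 0.05 s, during which the arm holds its last target. There are 200 camera calls.

## Working session

There is one attempt and no reset: what is moved stays moved. The work goes in short steps, Python scripts to look and compute and a tool call to move; the robot and the scene stay as the last step left them, time stands still between calls to the robot, and variables do not carry over. Pictures are saved under pics/ and viewed, at most 10 in all, crops included, and the job is handed in when it is done.

Besides the shell and the picture viewer there is one more tool, called by a JSON object that holds its "name" and its "arguments", one argument or row to a line. step_arm: Moves the arm, as the interface text tells. Shifts and turns lie within -1 to 1; 1 stands for 0.5 m of shift or 2 rad of turn. Its arguments: {"type":"object","properties":{"motion":{"type":"array"},"hand":{"type":"number"},"newtons":{"type":"number"}},"required":["motion"]}

```bash
mkdir -p pics; ls
python3 - <<'E'
from workcell import bot, get_image
import cv2,json,numpy as np
for n in("side","top"):
    d=get_image(n); cv2.imwrite(f"pics/{n}0.png",d["frame"]); f=d.pop("frame"); print(n,d)
    np.save(f"{n}0.npy",f)
s=bot.state();print(s,bot.tcp_to_tips)
E
```

```text
pics
side {'fx': 394.1608452031935, 'fy': 394.1608452031935, 'cx': 314.1577222017312, 'cy': 192.22549079837282, 'k1': -0.015243450816357914, 'position': array([0.10443153, 0.56775403, 0.56512441]), 'orientation': array([ 0.15013686, -0.28329195,  0.83028076, -0.45589303])}
top {'fx': 474.00116042121704, 'fy': 474.00116042121704, 'cx': 316.43866818914034, 'cy': 202.1669109324935, 'k1': -0.09756567273722379, 'position': array([ 0.48936056, -0.00985039,  1.08322662]), 'orientation': array([ 0.02193221, -0.70321159,  0.71058428, -0.00907866])}
{'clock': 0.1, 'qpos': array([-1.31801489e+00,  4.23801647e-01,  1.63063434e+00,  4.09679023e-06,
        1.08862371e+00, -1.89760554e-02]), 'qd': array([-1.54814555e-04, -2.67678765e-03, -7.35622984e-04, -9.56090547e-05,
       -3.04683673e-04,  2.15154201e-03]), 'joint_efforts': array([-1.35726723e-04, -5.58425188e+01, -2.82446265e+01,  4.23930169e-05,
        2.98992723e-03, -1.31756502e-05]), 'ee_pos': array([ 0.1676826 , -0.60157508,  0.24759201]), 'orientation': array([-7.28731327e-04,  9.90782541e-01,  1.35460028e-01, -8.37542362e-05]), 'force': array([ 0.02552109, -0.15158377, -0.38673957]), 'torque': array([-0.04237136, -0.01608258,  0.04475817]), 'grip_force': 0.0, 'grip_width': 1.001395659357406} 0.017
```

View pics/side0.png

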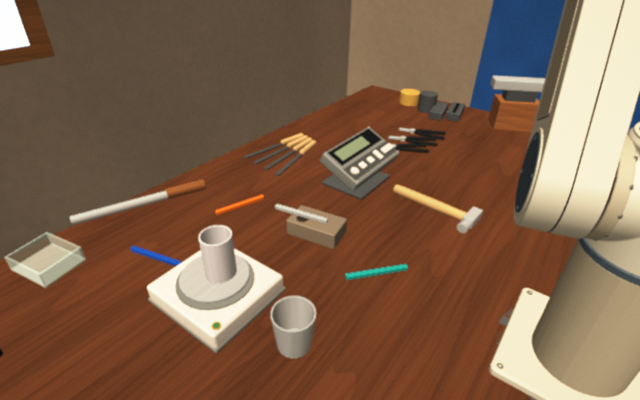

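View pics/top0.png

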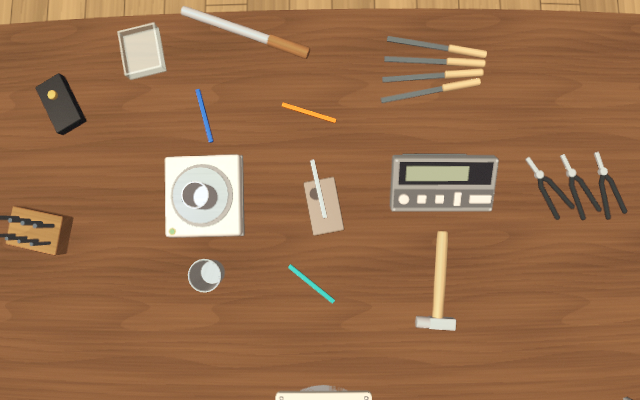

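Top view: the silver bar is on the brick at (318,189). Things that could be mistaken for it are the blue stick (204,115), orange stick (308,112) and teal stick (311,283). The cup is on the pan at (196,195), and the similar-looking tin is at (205,275). In the key row, power is at (404,199), unit (421,199), cal (439,199), print (457,199) and tare (480,199). I choose the silver bar and check it in a close crop.

```bash
cat > h.py <<'E'
import numpy as np, cv2
from scipy.spatial.transform import Rotation as R
from workcell import bot, get_image
def q2R(q): return R.from_quat(np.asarray(q)[[1,2,3,0]])
def grab(n,save=None):
    s=bot.state(); d=get_image(n)
    if n=="wrist":
        T=np.eye(4);T[:3,:3]=q2R(s["orientation"]).as_matrix();T[:3,3]=s["ee_pos"]
        T=T@np.array(d["hand_eye"]);d["R"],d["p"]=T[:3,:3],T[:3,3]
    else: d["R"],d["p"]=q2R(d["orientation"]).as_matrix(),np.array(d["position"])
    if save: cv2.imwrite(save,d["frame"])
    return d
def ray(d,uv):
    x=(uv[0]-d["cx"])/d["fx"];y=(uv[1]-d["cy"])/d["fy"];a,b=x,y
    for _ in range(20):
        k=1+d["k1"]*(a*a+b*b);a,b=x/k,y/k
    v=d["R"]@[a,b,1];return v/np.linalg.norm(v)
def plane(d,uv,z): 
    v=ray(d,uv);return d["p"]+v*(z-d["p"][2])/v[2]
def tri(d1,u1,d2,u2):
    A=np.zeros((3,3));b=np.zeros(3);L=[]
    for d,u in((d1,u1),(d2,u2)):
        v=ray(d,u);M=np.eye(3)-np.outer(v,v);A+=M;b+=M@d["p"];L.append(M)
    p=np.linalg.solve(A,b);return p,[np.linalg.norm(M@(p-d["p"])) for M,d in zip(L,(d1,d2))]
def blobs(img,lo,hi,roi,amin=20,hsv=True):
    x0,y0,x1,y1=roi;c=img[y0:y1,x0:x1]
    m=cv2.inRange(cv2.cvtColor(c,cv2.COLOR_BGR2HSV) if hsv else c,lo,hi)
    cs,_=cv2.findContours(m,cv2.RETR_EXTERNAL,cv2.CHAIN_APPROX_NONE)
    return [c+np.array([[x0,y0]]) for c in cs if cv2.contourArea(c)>=amin]
E
python3 - <<'E'
from h import *
print([a for a in dir(bot) if a[0]!='_'])
t=grab("top");s=grab("side")
A=cv2.resize(t["frame"][145:220,290:350],None,fx=5,fy=5,interpolation=2)
B=cv2.resize(t["frame"][150:215,380:505],None,fx=4,fy=4,interpolation=2)
C=cv2.resize(s["frame"][120:200,310:410],None,fx=4,fy=4,interpolation=2)
D=cv2.resize(s["frame"][190:250,265:355],None,fx=4,fy=4,interpolation=2)
o=np.zeros((600,800,3),np.uint8)
for im,y,x in((A[:320],0,0),(B,0,300),(C,270,400),(D,340,0)):
    hh=min(im.shape[0],600-y);w=min(im.shape[1],800-x);o[y:y+hh,x:x+w]=im[:hh,:w]
cv2.imwrite("pics/crop1.png",o)
for n,d,roi in(("top",t,(385,185,500,212)),("side",s,(340,140,402,180))):
    for c in blobs(d["frame"],(0,0,190),(180,70,255),roi,8):
        m=cv2.moments(c);print(n,"key",m["m10"]/m["m00"],m["m01"]/m["m00"],m["m00"])
for n,d,roi in(("top",t,(300,150,345,225)),("side",s,(268,195,340,228))):
    for c in blobs(d["frame"],(0,0,170),(180,45,255),roi,15):
        print(n,"bar",cv2.minAreaRect(c),cv2.contourArea(c))
E
```

```text
['PlanningError', 'hand_in', 'state', 'tcp_to_tips']
top key 479.72608257804626 198.96777442094663 165.5
top key 439.030303030303 198.96969696969697 60.5
top key 421.2315521628498 198.88040712468194 65.5
top key 403.32853717026376 198.7386091127098 69.5
top key 457.0 198.5 79.0
side key 354.4577777777778 170.0222222222222 37.5
side key 362.3661202185792 164.224043715847 30.5
side key 370.26111111111106 158.95 30.0
side key 377.7 153.9 40.0
side key 386.85066666666665 147.37866666666665 62.5
top bar ((317.9646911621094, 188.3411865234375), (59.43894958496094, 4.555540084838867), 77.47119140625) 203.0
side bar ((300.56365966796875, 212.78343200683594), (52.877967834472656, 4.232494831085205), 16.389541625976562) 158.5
```

View pics/crop1.png

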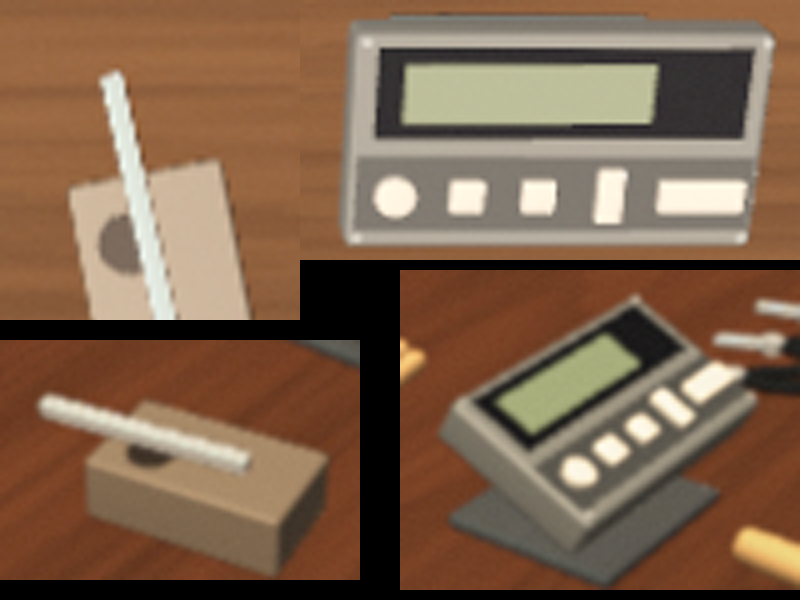

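The crop confirms the choice: the white-silver square bar lies on the brick with its far end sticking out. The five keys are clearly visible and in the expected order. Next I triangulate.

Run:
```python
from h import *
np.set_printoptions(precision=4,suppress=True)
t=grab("top");s=grab("side")
K=[((403.33,198.74),(354.46,170.02)),((421.23,198.88),(362.37,164.22)),((439.03,198.97),(370.26,158.95)),((457,198.5),(377.7,153.9)),((479.73,198.97),(386.85,147.38))]
P=[]
for a,b in K:
    p,e=tri(t,a,s,b);P.append(p);print(p,np.array(e)*1000)
P=np.array(P);d=np.polyfit(P[:,1],P[:,0],1);print("row slope dx/dy",d)
# bar ends from minAreaRect
def ends(c,l,ang,): 
    v=np.array([np.cos(np.radians(ang)),np.sin(np.radians(ang))])*l/2;return np.array(c)-v,np.array(c)+v
a=ends((317.96,188.34),59.4,77.47);b=ends((300.56,212.78),52.9,16.39)
print(a,b)
B=[tri(t,a[i],s,b[i]) for i in(0,1)]
for p,e in B: print("bar",p,np.array(e)*1000)
print("len",np.linalg.norm(B[0][0]-B[1][0]))
for i in(0,1): print(plane(t,a[i],.045),plane(s,b[i],.045))
# pan and cup
g=cv2.cvtColor(t["frame"],cv2.COLOR_BGR2GRAY)
for r in((26,36),(9,20)):
    c=cv2.HoughCircles(cv2.GaussianBlur(g[150:245,160:250],(3,3),0),cv2.HOUGH_GRADIENT,1,10,param1=100,param2=12,minRadius=r[0],maxRadius=r[1])
    for x in c[0][:3]: print(x+[160,150,0],plane(t,(x[0]+160,x[1]+150),.062),plane(t,(x[0]+160,x[1]+150),.147))
o=np.hstack([cv2.resize(t["frame"][150:240,155:255],None,fx=4,fy=4,interpolation=2),cv2.resize(s["frame"][215:315,175:275],(400,360),interpolation=2)])
cv2.imwrite("pics/cup.png",o)
```

```text
[ 0.5394 -0.1748  0.0846] [0.9959 0.9959]
[ 0.539  -0.2124  0.0851] [1.4254 1.4254]
[ 0.5384 -0.2504  0.0847] [1.3061 1.3061]
[ 0.5387 -0.2893  0.0838] [0.9108 0.9108]
[ 0.5373 -0.3377  0.085 ] [1.111 1.111]
row slope dx/dy [0.0116 0.5415]
(array([311.5166, 159.3474]), array([324.4034, 217.3326])) (array([275.1848, 205.3165]), array([325.9352, 220.2435]))
bar [0.6305 0.0194 0.0445] [1.0583 1.0583]
bar [ 0.5031 -0.0073  0.0443] [1.829 1.829]
len 0.13012703378755416
[0.6296 0.0187 0.045 ] [0.631  0.0204 0.045 ]
[ 0.5016 -0.0083  0.045 ] [ 0.5041 -0.0055  0.045 ]
[201.5 195.5  30.8] [0.5515 0.259  0.062 ] [0.5464 0.2366 0.147 ]
[194.5 194.5  12.1] [0.5539 0.2746 0.062 ] [0.5485 0.2509 0.147 ]
[204.5 196.5  11.8] [0.5493 0.2524 0.062 ] [0.5443 0.2305 0.147 ]
```

View pics/cup.png

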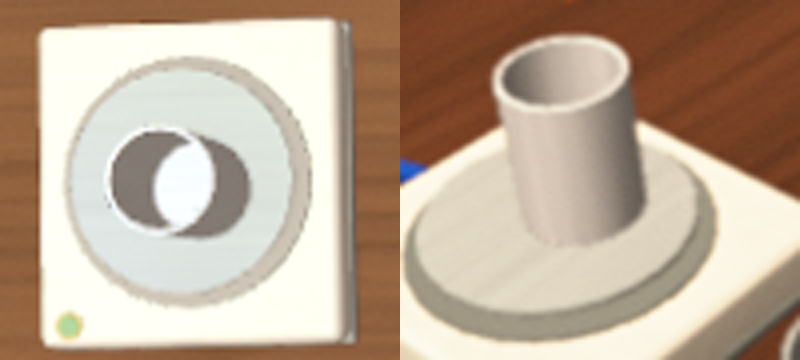

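The crop shows the cup rim at about (194.8,194.6) in the top view and (215,235) in the side view.

```bash
cat >> h.py <<'E'
np.set_printoptions(precision=4,suppress=True)
TH=-0.0116
S0=np.array([.5736,-.2597]); Rs=R.from_euler("z",TH)
OFF=dict(power=.085,unit=.047,cal=.009,print=-.029,tare=-.078)
NIN=Rs.apply([.4226,0,-.9063])
def keytop(k,h): return Rs.apply([-.035,OFF[k],.079+h])+[*S0,0]
def ori(yaw,fwd):  # tool x at yaw, tool pointing down tilted forward (along yaw) by fwd rad
    return R.from_euler("z",yaw)*R.from_euler("y",-fwd)*R.from_euler("x",np.pi)
def move(pos,Rt):
    s=bot.state();d=(np.asarray(pos)-s["ee_pos"])/.5
    w=(Rt*q2R(s["orientation"]).inv()).as_rotvec()/2
    print("shift",d,"turn",w,"q",s["qpos"],"t",s["clock"],"F",s["force"])
E
python3 - <<'E'
from h import *
t=grab("top");s=grab("side")
print("rim",tri(t,(194.75,194.6),s,(215.1,235.2)))
print("tool z",ori(TH,np.radians(25)).as_matrix()[:,2],NIN)
k=keytop("power",.0056);print(k)
move(k-NIN*(.017+.03),ori(TH,np.radians(25)))
E
```

```text
rim (array([0.5496, 0.2524, 0.1437]), [np.float64(0.001441257664056646), np.float64(0.0014412576640565023)])
tool z [ 0.4226 -0.0049 -0.9063] [ 0.4226 -0.0049 -0.9063]
[ 0.5396 -0.1743  0.0846]
shift [ 0.7039  0.8558 -0.242 ] turn [ 0.0283 -0.2171 -0.1395] q [-1.318   0.4232  1.63   -0.      1.0886 -0.019 ] t 0.4 F [ 0.5887 -0.6963 -0.957 ]
```

{"name": "step_arm", "arguments": {
  "motion": [
    {"x": 0.7, "y": 0.856, "z": -0.05, "wx": 0.0283, "wy": -0.2171, "wz": -0.1395},
    {"x": 0.7, "y": 0.856, "z": -0.05, "wx": 0.0283, "wy": -0.2171, "wz": -0.1395},
    {"x": 0.7, "y": 0.856, "z": -0.05, "wx": 0.0283, "wy": -0.2171, "wz": -0.1395},
    {"x": 0.7, "y": 0.856, "z": -0.05, "wx": 0.0283, "wy": -0.2171, "wz": -0.1395},
    {"x": 0.7, "y": 0.856, "z": -0.05, "wx": 0.0283, "wy": -0.2171, "wz": -0.1395},
    {"x": 0.7, "y": 0.856, "z": -0.05, "wx": 0.0283, "wy": -0.2171, "wz": -0.1395},
    {"x": 0.7, "y": 0.856, "z": -0.05, "wx": 0.0283, "wy": -0.2171, "wz": -0.1395},
    {"x": 0.7, "y": 0.856, "z": -0.05, "wx": 0.0283, "wy": -0.2171, "wz": -0.1395},
    {"x": 0.7, "y": 0.856, "z": -0.05, "wx": 0.0283, "wy": -0.2171, "wz": -0.1395},
    {"x": 0.7, "y": 0.856, "z": -0.05, "wx": 0.0283, "wy": -0.2171, "wz": -0.1395}
  ],
  "hand": 1,
  "newtons": 20
}}

```text
clock: 1.4
ee_pos: [0.4852, -0.2137, 0.2262]
orientation: [0.002, 0.976, -0.006, 0.217]
force: [0.0, -0.7, 0.2]
grip_width: 0.0
grip_force: 0.0
```

{"name": "step_arm", "arguments": {
  "motion": [
    {"x": 0}
  ]
}}

```text
$.motion[0]: bad value
```

Run:
```python
from h import *
k=keytop("power",.0056)
move(k-NIN*(.017+.03),ori(TH,np.radians(25)))
```

```text
shift [ 0.0691  0.0794 -0.1979] turn [0.0003 0.0006 0.0002] q [-0.5549  0.2     2.1     0.4669  0.5068  0.6553] t 1.4 F [ 0.0338 -0.7476  0.2022]
```

{"name": "step_arm", "arguments": {
  "motion": [
    {"x": 0.069, "y": 0.079, "z": -0.1},
    {"x": 0.069, "y": 0.079, "z": -0.198},
    {"x": 0.069, "y": 0.079, "z": -0.198},
    {"x": 0.069, "y": 0.079, "z": -0.198},
    {"x": 0.069, "y": 0.079, "z": -0.198},
    {"x": 0.069, "y": 0.079, "z": -0.198}
  ]
}}

```text
$.motion[0]: bad value
```

Run:
```python
from h import *
k=keytop("power",.0056)
move(k-NIN*(.017+.03),ori(TH,np.radians(25)))
move(k-NIN*(.017+.008),ori(TH,np.radians(25)))
d=grab("wrist","pics/w1.png"); s=grab("side")
o=np.zeros((600,800,3),np.uint8);o[:400,:640]=d["frame"];o[300:600,450:800]=cv2.resize(s["frame"][100:200,300:417],(350,300),interpolation=2)
cv2.imwrite("pics/w1.png",o)
```

```text
shift [ 0.0691  0.0794 -0.1979] turn [0.0003 0.0006 0.0002] q [-0.5549  0.2     2.1     0.4669  0.5068  0.6553] t 1.4 F [ 0.0338 -0.7476  0.2022]
shift [ 0.0877  0.0791 -0.2378] turn [0.0003 0.0006 0.0002] q [-0.5549  0.2     2.1     0.4669  0.5068  0.6553] t 1.4 F [ 0.0338 -0.7476  0.2022]
```

View pics/w1.png

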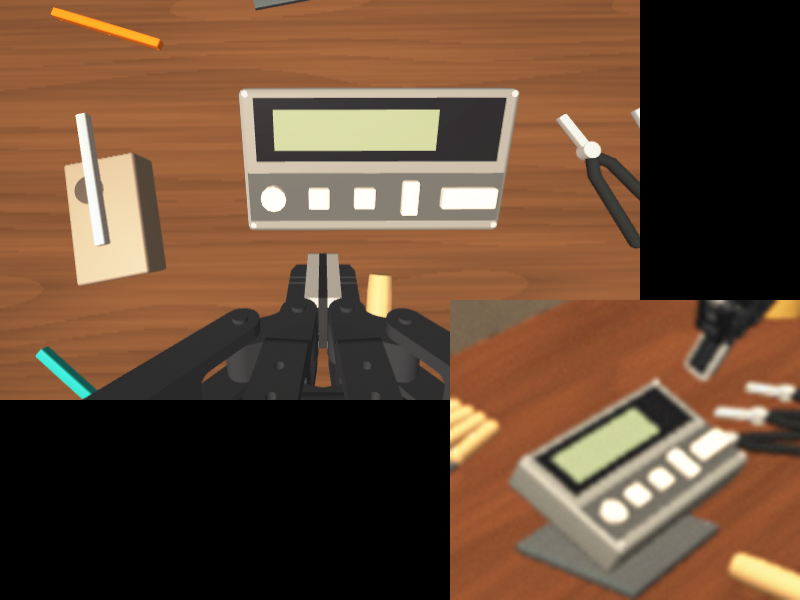

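The wrist view shows the keypad squarely aligned: keys at (273,199), (319,199), (365,199), (410,198) and (469,198). The shut fingertips are narrow. The move was refused, probably because each row needs all six values.

{"name": "step_arm", "arguments": {
  "motion": [
    {"x": 0.069, "y": 0.079, "z": -0.1, "wx": 0, "wy": 0, "wz": 0},
    {"x": 0.069, "y": 0.079, "z": -0.198, "wx": 0, "wy": 0, "wz": 0},
    {"x": 0.069, "y": 0.079, "z": -0.198, "wx": 0, "wy": 0, "wz": 0},
    {"x": 0.069, "y": 0.079, "z": -0.198, "wx": 0, "wy": 0, "wz": 0},
    {"x": 0.069, "y": 0.079, "z": -0.198, "wx": 0, "wy": 0, "wz": 0},
    {"x": 0.069, "y": 0.079, "z": -0.198, "wx": 0, "wy": 0, "wz": 0}
  ]
}}

```text
clock: 2.1
ee_pos: [0.5192, -0.177, 0.1283]
orientation: [0.002, 0.976, -0.006, 0.218]
force: [-1.4, -0.3, -0.0]
grip_width: 0.0
grip_force: 0.0
```

Run:
```python
from h import *
k=keytop("power",.0056)
move(k-NIN*(.017+.008),ori(TH,np.radians(25)))
d=grab("wrist");t=grab("top")
for c in blobs(d["frame"],(0,0,225),(180,40,255),(0,0,640,400),150):
    m=cv2.moments(c);u=(m["m10"]/m["m00"],m["m01"]/m["m00"]);print(u,m["m00"],plane(d,u,.0846))
for k in OFF: print(k,keytop(k,.0056))
```

```text
shift [ 0.0197  0.0056 -0.042 ] turn [0.0007 0.0012 0.0005] q [-0.4414  0.4098  2.1297  0.7358  0.2646  0.4598] t 2.1 F [-1.4346 -0.336  -0.0426]
(606.1974030691001, 239.22291836920002) 1835.5 [ 0.5382 -0.334   0.0846]
(455.1114820997959, 239.36115748469672) 898.5 [ 0.5393 -0.2496  0.0846]
(385.07547169811323, 239.66380789022298) 874.5 [ 0.5396 -0.2109  0.0846]
(314.8001423740879, 238.77754048763123) 936.5 [ 0.5406 -0.1721  0.0846]
(525.1355593607306, 238.62100456621002) 1168.0 [ 0.5392 -0.2886  0.0846]
(43.0344801739, 206.80256352597257) 2223.5 [ 0.5601 -0.0202  0.0846]
power [ 0.5396 -0.1743  0.0846]
unit [ 0.5391 -0.2123  0.0846]
cal [ 0.5387 -0.2503  0.0846]
print [ 0.5383 -0.2883  0.0846]
tare [ 0.5377 -0.3373  0.0846]
```

{"name": "step_arm", "arguments": {
  "motion": [
    {"x": 0.0197, "y": 0.0056, "z": -0.042, "wx": 0, "wy": 0.001, "wz": 0},
    {"x": 0.0197, "y": 0.0056, "z": -0.042, "wx": 0, "wy": 0.001, "wz": 0},
    {"x": 0.0197, "y": 0.0056, "z": -0.042, "wx": 0, "wy": 0.001, "wz": 0},
    {"x": 0.0197, "y": 0.0056, "z": -0.042, "wx": 0, "wy": 0.001, "wz": 0}
  ]
}}

```text
clock: 2.6
ee_pos: [0.5284, -0.1733, 0.1066]
orientation: [0.002, 0.976, -0.006, 0.216]
force: [-0.6, 0.5, -0.5]
grip_width: 0.001
grip_force: 0.0
```

{"name": "step_arm", "arguments": {
  "motion": [
    {"x": 0.00085, "y": 0, "z": -0.0018, "wx": 0, "wy": 0, "wz": 0},
    {"x": 0.0017, "y": 0, "z": -0.0036, "wx": 0, "wy": 0, "wz": 0},
    {"x": 0.00255, "y": 0, "z": -0.0054, "wx": 0, "wy": 0, "wz": 0},
    {"x": 0.0034, "y": 0, "z": -0.0072, "wx": 0, "wy": 0, "wz": 0},
    {"x": 0.0034, "y": 0, "z": -0.0072, "wx": 0, "wy": 0, "wz": 0}
  ]
}}

```text
clock: 3.1
ee_pos: [0.5301, -0.1731, 0.1021]
orientation: [0.001, 0.976, -0.006, 0.216]
force: [-0.1, 0.1, 2.5]
grip_width: -0.001
grip_force: 1.0
```

{"name": "step_arm", "arguments": {
  "motion": [
    {"x": 0.00085, "y": 0, "z": -0.0018, "wx": 0, "wy": 0, "wz": 0},
    {"x": 0.0017, "y": 0, "z": -0.0036, "wx": 0, "wy": 0, "wz": 0},
    {"x": 0.0017, "y": 0, "z": -0.0036, "wx": 0, "wy": 0, "wz": 0}
  ]
}}

```text
clock: 3.4
ee_pos: [0.531, -0.1731, 0.1004]
orientation: [0.001, 0.976, -0.006, 0.216]
force: [-1.7, 1.3, 3.0]
grip_width: -0.003
grip_force: 1.8
```

Run:
```python
from h import *
s=bot.state();print("F.n",s["force"]@-NIN,s["force"],s["ee_pos"],"depth past nominal tip contact", (s["ee_pos"]+NIN*.017-keytop("power",.0056))@NIN)
```

```text
F.n 3.447684529529846 [-1.7052  1.2599  3.0022] [ 0.531  -0.1731  0.1004] depth past nominal tip contact -0.0009062988326677616
```

{"name": "step_arm", "arguments": {
  "motion": [
    {"x": 0.00085, "y": 0, "z": -0.0018, "wx": 0, "wy": 0, "wz": 0},
    {"x": 0.0017, "y": 0, "z": -0.0036, "wx": 0, "wy": 0, "wz": 0},
    {"x": 0.0017, "y": 0, "z": -0.0036, "wx": 0, "wy": 0, "wz": 0},
    {"x": 0.0017, "y": 0, "z": -0.0036, "wx": 0, "wy": 0, "wz": 0}
  ]
}}

```text
clock: 3.8
ee_pos: [0.5316, -0.1731, 0.0991]
orientation: [0.001, 0.976, -0.006, 0.216]
force: [-6.4, -0.3, 12.3]
grip_width: 0.0
grip_force: 6.9
```

Run:
```python
from h import *
s=bot.state();print("F.n",s["force"]@-NIN,s["force"],s["ee_pos"],"depth past nominal tip contact", (s["ee_pos"]+NIN*.017-keytop("power",.0056))@NIN)
```

```text
F.n 13.883615421080629 [-6.4213 -0.3024 12.3267] [ 0.5316 -0.1731  0.0991] depth past nominal tip contact 0.0005353397399394759
```

{"name": "step_arm", "arguments": {
  "motion": [
    {"x": -0.0118, "y": 0, "z": 0.0254, "wx": 0, "wy": 0, "wz": 0},
    {"x": -0.0118, "y": 0, "z": 0.0254, "wx": 0, "wy": 0, "wz": 0},
    {"x": -0.0127, "y": -0.076, "z": 0.0254, "wx": 0, "wy": 0, "wz": 0},
    {"x": -0.0127, "y": -0.076, "z": 0.0254, "wx": 0, "wy": 0, "wz": 0},
    {"x": -0.0085, "y": -0.076, "z": 0.0163, "wx": 0, "wy": 0, "wz": 0},
    {"x": -0.006, "y": -0.076, "z": 0.011, "wx": 0, "wy": 0, "wz": 0},
    {"x": -0.006, "y": -0.076, "z": 0.011, "wx": 0, "wy": 0, "wz": 0}
  ]
}}

```text
clock: 4.5
ee_pos: [0.5284, -0.21, 0.103]
orientation: [0.001, 0.977, -0.005, 0.215]
force: [-0.8, 0.5, 0.5]
grip_width: 0.003
grip_force: 0.0
```

```bash
cat >> h.py <<'E'
def rep(k):
    s=bot.state();e=s["ee_pos"]+NIN*.017-keytop(k,.0056)
    print("F.n",s["force"]@-NIN,s["force"],"depth mm",e@NIN*1e3,"lateral mm",(e-NIN*(e@NIN))*1e3,"q",s["qpos"],s["clock"])
E
python3 -c "
from h import *
rep('unit')"
```

```text
F.n 0.7657119822276293 [-0.8268  0.4658  0.4569] depth mm -4.203755491892458 lateral mm [-1.778   2.1646 -0.8406] q [-0.4979  0.4848  2.0856  0.8323  0.2696  0.309 ] 4.5
```

{"name": "step_arm", "arguments": {
  "motion": [
    {"x": 0.001, "y": -0.003, "z": -0.0021, "wx": 0, "wy": 0, "wz": 0},
    {"x": 0.0018, "y": -0.003, "z": -0.0038, "wx": 0, "wy": 0, "wz": 0},
    {"x": 0.0026, "y": -0.003, "z": -0.0056, "wx": 0, "wy": 0, "wz": 0},
    {"x": 0.0034, "y": -0.003, "z": -0.0072, "wx": 0, "wy": 0, "wz": 0},
    {"x": 0.0038, "y": -0.003, "z": -0.0081, "wx": 0, "wy": 0, "wz": 0},
    {"x": 0.0038, "y": -0.003, "z": -0.0081, "wx": 0, "wy": 0, "wz": 0}
  ]
}}

```text
clock: 5.1
ee_pos: [0.5305, -0.2123, 0.1]
orientation: [0.001, 0.977, -0.006, 0.215]
force: [-2.6, 2.2, 3.2]
grip_width: 0.002
grip_force: 2.0
```

```bash
python3 -c "
from h import *
rep('unit')"
```

```text
F.n 4.0408021499340006 [-2.5917  2.1848  3.2384] depth mm -0.5609667819503309 lateral mm [-1.1984 -0.0768 -0.5583] q [-0.5     0.4937  2.081   0.849   0.2664  0.2905] 5.1
```

{"name": "step_arm", "arguments": {
  "motion": [
    {"x": 0.0006, "y": 0, "z": -0.0012, "wx": 0, "wy": 0, "wz": 0},
    {"x": 0.0011, "y": 0, "z": -0.0024, "wx": 0, "wy": 0, "wz": 0},
    {"x": 0.0011, "y": 0, "z": -0.0024, "wx": 0, "wy": 0, "wz": 0},
    {"x": 0.0011, "y": 0, "z": -0.0024, "wx": 0, "wy": 0, "wz": 0}
  ]
}}

```text
clock: 5.5
ee_pos: [0.531, -0.2124, 0.099]
orientation: [0.001, 0.976, -0.006, 0.216]
force: [-5.3, 3.5, 7.7]
grip_width: 0.002
grip_force: 4.9
```

```bash
python3 -c "
from h import *
rep('unit')"
```

```text
F.n 9.238576476582184 [-5.2829  3.4801  7.7117] depth mm 0.4846981325845248 lateral mm [-1.1676 -0.1679 -0.5435] q [-0.4997  0.496   2.0803  0.8547  0.2649  0.285 ] 5.5
```

{"name": "step_arm", "arguments": {
  "motion": [
    {"x": -0.0152, "y": 0, "z": 0.0326, "wx": 0, "wy": 0, "wz": 0},
    {"x": -0.0152, "y": 0, "z": 0.0326, "wx": 0, "wy": 0, "wz": 0},
    {"x": -0.018, "y": -0.25, "z": 0.0326, "wx": 0, "wy": 0, "wz": 0},
    {"x": -0.018, "y": -0.25, "z": 0.0326, "wx": 0, "wy": 0, "wz": 0},
    {"x": -0.018, "y": -0.25, "z": 0.0326, "wx": 0, "wy": 0, "wz": 0},
    {"x": -0.018, "y": -0.25, "z": 0.0326, "wx": 0, "wy": 0, "wz": 0},
    {"x": -0.012, "y": -0.25, "z": 0.019, "wx": 0, "wy": 0, "wz": 0},
    {"x": -0.0073, "y": -0.25, "z": 0.0095, "wx": 0, "wy": 0, "wz": 0},
    {"x": -0.0073, "y": -0.25, "z": 0.0095, "wx": 0, "wy": 0, "wz": 0},
    {"x": -0.0073, "y": -0.25, "z": 0.0095, "wx": 0, "wy": 0, "wz": 0}
  ]
}}

```text
clock: 6.5
ee_pos: [0.5276, -0.3363, 0.103]
orientation: [0.001, 0.977, -0.005, 0.215]
force: [-0.4, 0.1, 0.1]
grip_width: -0.004
grip_force: 0.0
```

```bash
python3 -c "
from h import *
rep('tare')"
```

```text
F.n 0.26945514208499116 [-0.3617  0.1334  0.1279] depth mm -3.9502959967982103 lateral mm [-1.2666  0.8796 -0.5952] q [-0.71    0.5499  1.9368  0.7376  0.4146  0.2248] 6.5
```

{"name": "step_arm", "arguments": {
  "motion": [
    {"x": 0.001, "y": 0, "z": -0.002, "wx": 0, "wy": 0, "wz": 0},
    {"x": 0.002, "y": 0, "z": -0.004, "wx": 0, "wy": 0, "wz": 0},
    {"x": 0.0028, "y": 0, "z": -0.006, "wx": 0, "wy": 0, "wz": 0},
    {"x": 0.0037, "y": 0, "z": -0.008, "wx": 0, "wy": 0, "wz": 0},
    {"x": 0.0045, "y": 0, "z": -0.0097, "wx": 0, "wy": 0, "wz": 0},
    {"x": 0.0045, "y": 0, "z": -0.0097, "wx": 0, "wy": 0, "wz": 0},
    {"x": 0.0045, "y": 0, "z": -0.0097, "wx": 0, "wy": 0, "wz": 0}
  ]
}}

```text
clock: 7.2
ee_pos: [0.5298, -0.3373, 0.0991]
orientation: [0.001, 0.976, -0.006, 0.216]
force: [-3.1, 3.8, 7.2]
grip_width: -0.002
grip_force: 4.1
```

```bash
python3 -c "
from h import *
rep('tare')"
```

```text
F.n 7.805774823727028 [-3.0851  3.7623  7.154 ] depth mm 0.5283057796501787 lateral mm [-0.9524 -0.062  -0.4437] q [-0.7088  0.5591  1.9333  0.7487  0.409   0.2152] 7.2
```

```bash
cat >> h.py <<'E'
from scipy.optimize import least_squares
def fk(q,p):
    Z=lambda a:R.from_euler("z",a);Y=lambda a:R.from_euler("y",a)
    r=Z(q[0]);x=r.apply([p[4],0,p[0]]);r=r*Y(q[1]);x=x+r.apply([p[5],0,p[1]]);r=r*Y(q[2]);x=x+r.apply([p[6],0,p[2]])
    r=r*Z(q[3])*Y(q[4]);x=x+r.apply([0,0,p[3]]);return x,r*Z(q[5])
E
python3 - <<'E'
from h import *
s=bot.state()
D=[([-1.318,.4232,1.63,0,1.0886,-.019],[.1677,-.6016,.2476]),([-.5549,.2,2.1,.4669,.5068,.6553],[.4852,-.2137,.2262]),
([-.4414,.4098,2.1297,.7358,.2646,.4598],[.5192,-.177,.1283]),([-.5,.4937,2.081,.849,.2664,.2905],[.5305,-.2123,.1]),
(s["qpos"],s["ee_pos"])]
f=lambda p:np.concatenate([fk(q,p)[0]-x for q,x in D]+[p[4:]*.01,[(p[3]-.2)*.01]])
r=least_squares(f,[.3,.45,.4,.2,0,0,0]);print(r.x,np.abs(r.fun).max())
np.save("kin.npy",r.x)
x,o=fk(s["qpos"],r.x);print((q2R(s["orientation"]).inv()*o).as_rotvec())
E
```

```text
[ 0.3714  0.5919  0.5189  0.3368 -0.0192 -0.0132  0.1032] 0.011721140850551037
[-0.     -0.     -1.5708]
```

{"name": "step_arm", "arguments": {
  "motion": [
    {"x": -0.03, "y": 0, "z": 0.06, "wx": 0, "wy": 0, "wz": 0},
    {"x": -0.03, "y": 0, "z": 0.06, "wx": 0, "wy": 0, "wz": 0}
  ]
}}

```text
clock: 7.4
ee_pos: [0.515, -0.3388, 0.131]
orientation: [0.003, 0.976, -0.006, 0.217]
force: [-0.2, -0.6, -0.0]
grip_width: -0.002
grip_force: 0.0
```

```bash
cat > data.py <<'E'
from h import *
D=[([-1.318,.4232,1.63,0,1.0886,-.019],[.1677,-.6016,.2476]),([-.5549,.2,2.1,.4669,.5068,.6553],[.4852,-.2137,.2262]),
([-.4414,.4098,2.1297,.7358,.2646,.4598],[.5192,-.177,.1283]),([-.4979,.4848,2.0856,.8323,.2696,.309],[.5284,-.21,.103]),([-.5,.4937,2.081,.849,.2664,.2905],[.5305,-.2123,.1]),
([-.71,.5499,1.9368,.7376,.4146,.2248],[.5276,-.3363,.103]),([-.7088,.5591,1.9333,.7487,.409,.2152],[.5298,-.3373,.0991])]
s=bot.state();D.append((s["qpos"],s["ee_pos"]))
E
python3 - <<'E'
from data import *
print(s["qpos"],s["ee_pos"])
f=lambda p:np.concatenate([fk(q,p)[0]-x for q,x in D])
g=lambda p:np.concatenate([f(p),p[4:]*.001])
r=least_squares(g,[.3,.45,.4,.2,0,0,0]);print(r.x);print(f(r.x).reshape(-1,3)*1e3)
# general: wrist offset (y) + tool offset
def fk2(q,p):
    x,o=fk(q,p); Z=R.from_euler
    r4=R.from_euler("z",q[0])*R.from_euler("y",q[1]+q[2])*R.from_euler("z",q[3])
    return x+r4.apply([p[7],p[8],0])+(r4*R.from_euler("y",q[4])).apply([p[9],0,0])
f=lambda p:np.concatenate([fk2(q,p)-x for q,x in D])
g=lambda p:np.concatenate([f(p),p[4:]*.003])
r=least_squares(g,[.3,.45,.4,.2]+[0]*6);print(r.x);print(np.abs(f(r.x)).max())
E
```

```text
[-0.7288  0.4907  1.9505  0.6835  0.4517  0.2701] [ 0.515  -0.3388  0.131 ]
[ 0.3699  0.5874  0.516   0.3337 -0.018  -0.0112  0.1012]
[[-11.8569  -1.6883  -0.2687]
 [  0.501   -1.5855   0.1153]
 [ -2.594   -2.3034   0.1676]
 [ -2.1743  -1.2314   0.1036]
 [ -2.0586  -1.2421   0.0977]
 [  1.9386   0.3619  -0.1618]
 [  1.9872   0.3266  -0.1788]
 [  2.2738   0.3935   0.1251]]
[ 0.3311  0.568   0.4969  0.2861  0.0028  0.0081  0.103  -0.011   0.0117
  0.0163]
0.0003566278066061135
```

```bash
cat >> data.py <<'E'
def fk2(q,p):
    x,o=fk(q,p)
    r4=R.from_euler("z",q[0])*R.from_euler("y",q[1]+q[2])*R.from_euler("z",q[3])
    return x+r4.apply([p[7],p[8],0])+(r4*R.from_euler("y",q[4])).apply([p[9],0,0]),o*R.from_euler("z",np.pi/2)
f=lambda p:np.concatenate([fk2(q,p)[0]-x for q,x in D])
PK=least_squares(lambda p:np.concatenate([f(p),p[4:]*.003]),[.3,.45,.4,.2]+[0]*6).x
LO=np.array([-3,-.9,.09,-1.31,.11,-2.54]);HI=np.array([3,2.11,2.58,4.45,2.69,2.54])
def ik(pos,Rt,q0):
    def e(q):
        x,o=fk2(q,PK);return np.r_[(x-pos)*5,(Rt.inv()*o).as_rotvec()]
    r=least_squares(e,np.clip(q0,LO+1e-3,HI-1e-3),bounds=(LO,HI));return r.x,np.linalg.norm(r.fun)
FAR=np.array([.6305,.0194]);YB=np.arctan2(.0267,.1274)
CUP=np.array([.5496,.2524])
def pickpose(a,g,dz=0):
    u=np.array([np.cos(YB),np.sin(YB)]);o=ori(YB,-a);return np.r_[FAR-u*g,.0445+dz]+o.as_matrix()[:,2]*.002,o
def cuppose(a,g,yaw,dz=0):
    o=ori(yaw,a);return np.r_[CUP,.067+.130-g+dz]+o.as_matrix()[:,2]*.002,o
E
sed -n 1,4p data.py >/dev/null
python3 - <<'E'
from data import *
q0=s["qpos"]
rng=np.random.default_rng(0)
def best(P,o):
    R_=[]
    for q4 in(0,.8,-.8,1.6,2.4,3.1,3.8):
        for q5 in(.3,1.,1.8):
            q,e=ik(P,o,[np.arctan2(P[1],P[0]),.4,2,q4,q5,rng.uniform(-2,2)])
            if e<2e-3:R_.append(q)
    U=[]
    for q in R_:
        if not any(np.abs(q-v).max()<.05 for v in U):U.append(q)
    return U
for a in(30,45,60,70):
    print("tilt",a);A=np.radians(a)
    for q in best(*pickpose(A,.017)):print("  pick",q)
    for yaw in(-.4,0,.4,.8,1.2):
      for dz in(0,.1):
        for q in best(*cuppose(A,.017,yaw,dz)):print("  cup",yaw,dz,q)
E
```

```text
tilt 30
  pick [ 0.0434  0.9007  1.3823 -0.0829  1.3771  1.4452]
  cup 0 0.1 [ 0.5353  0.2127  1.9343 -0.4783  0.5873  2.4527]
  cup 0.4 0 [ 0.415   0.353   2.0408 -0.0337  0.2244  1.6166]
  cup 0.4 0.1 [ 0.4147  0.1861  1.9763 -0.0167  0.4557  1.5986]
  cup 0.8 0 [0.2983 0.3761 2.0317 0.7571 0.3577 0.4027]
  cup 0.8 0.1 [0.2977 0.21   1.9623 0.4768 0.5522 0.7125]
  cup 1.2 0 [ 0.2174  0.4264  1.9525  0.8078  0.6132 -0.0513]
  cup 1.2 0.1 [0.2174 0.2709 1.8895 0.6342 0.7782 0.1736]
tilt 45
  pick [ 0.0544  1.0297  1.2145 -0.108   1.6764  1.4513]
  cup 0.4 0 [ 0.4767  0.3937  2.1891  3.38    0.2314 -1.7488]
  cup 0.8 0 [ 0.2599  0.4226  2.1656  1.9487  0.4019 -0.8082]
  cup 0.8 0.1 [ 0.242   0.212   2.1141  1.3007  0.399  -0.1237]
  cup 1.2 0 [ 0.1275  0.483   2.0393  1.3564  0.6889 -0.64  ]
  cup 1.2 0.1 [ 0.1238  0.2997  1.993   1.11    0.7682 -0.3151]
tilt 60
  pick [ 0.0613  1.1635  1.0598 -0.1358  1.9576  1.4462]
  cup 0 0 [ 0.7122  0.5465  2.1867  4.0936  0.7681 -1.9536]
  cup 0 0.1 [ 0.7083  0.2963  2.1646  4.3767  0.6394 -2.3268]
  cup 0.4 0 [ 0.4842  0.5357  2.2776  3.2522  0
[... 195 characters left out ...]
 -0.9588]
  cup 1.2 0 [ 0.0558  0.5967  2.0857  1.6964  0.9185 -1.0382]
  cup 1.2 0.1 [ 0.0511  0.387   2.0674  1.5163  0.9129 -0.7504]
tilt 70
  pick [ 0.0639  1.2516  0.9683 -0.1588  2.1344  1.4363]
  cup 0 0 [ 0.7444  0.6657  2.2068  3.9775  1.0316 -1.7823]
  cup 0 0.1 [ 0.7448  0.3972  2.211   4.1284  0.8687 -2.0392]
  cup 0.4 0 [ 0.4882  0.6708  2.3016  3.237   1.0533 -1.5879]
  cup 0.4 0.1 [ 0.4892  0.368   2.3124  3.2631  0.763  -1.6282]
  cup 0.8 0 [ 0.1959  0.6744  2.2569  2.4796  1.0519 -1.4338]
  cup 0.8 0.1 [ 0.1888  0.399   2.2665  2.345   0.8545 -1.2147]
  cup 1.2 0 [ 0.0224  0.6962  2.0928  1.8188  1.1093 -1.2065]
  cup 1.2 0.1 [ 0.0183  0.4741  2.0963  1.7023  1.0696 -0.9638]
```

Run:
```python
from data import *
A=np.radians(45);P,o=pickpose(A,.017);z=o.as_matrix()[:,2];print(P,z)
pre=P-z*.1+[0,0,.05]
move(pre,o)
# check straight interpolation IK
q=s["qpos"];R0=q2R(s["orientation"]);w=(o*R0.inv()).as_rotvec()
for t in np.linspace(0,1,11)[1:]:
    p=s["ee_pos"]*(1-t)+pre*t+[0,0,.08*np.sin(np.pi*t)]
    q,e=ik(p,R.from_rotvec(w*t)*R0,q);print(q,round(e,4))
for dz in(.05,0):
    q,e=ik(P-z*.1+[0,0,dz],o,q);print(q,e)
q,e=ik(P,o,q);print(q,e)
```

```text
[0.6125 0.0156 0.0431] [-0.6921 -0.145  -0.7071]
shift [0.3334 0.7379 0.0655] turn [-0.0579  0.6095  0.0947] q [-0.7288  0.4907  1.9505  0.6835  0.4517  0.2701] t 7.4 F [-0.1745 -0.5943 -0.0264]
[-0.6154  0.4389  1.8943  0.3214  0.5649  0.6944] 0.0
[-0.5058  0.4163  1.8234  0.1163  0.7267  0.9538] 0.0
[-0.4044  0.4219  1.7418  0.0041  0.9007  1.1118] 0.0
[-0.3128  0.4527  1.6535 -0.0592  1.071   1.2142] 0.0
[-0.2307  0.5048  1.5608 -0.0952  1.2314  1.2846] 0.0
[-0.1575  0.5747  1.4649 -0.1143  1.3807  1.3351] 0.0
[-0.0924  0.6593  1.3648 -0.1221  1.5211  1.3722] 0.0
[-0.0341  0.756   1.2583 -0.1219  1.6561  1.3997] 0.0
[ 0.0184  0.8627  1.1422 -0.116   1.7907  1.4197] 0.0
[ 0.066   0.9773  1.0124 -0.106   1.9304  1.4337] 0.0
[ 0.066   0.9773  1.0124 -0.106   1.9304  1.4337] 4.469416768193267e-12
[ 0.0662  1.0336  1.0122 -0.1039  1.8747  1.44  ] 1.4036102895260873e-13
[ 0.0544  1.0297  1.2145 -0.108   1.6764  1.4513] 1.7725990778910748e-09
```

{"name": "step_arm", "arguments": {
  "motion": [
    {"x": 0, "y": 0.05, "z": 0.1, "wx": 0, "wy": 0, "wz": 0},
    {"x": 0, "y": 0.1, "z": 0.2, "wx": 0, "wy": 0.05, "wz": 0},
    {"x": 0.33, "y": 0.738, "z": 0.22, "wx": -0.058, "wy": 0.61, "wz": 0.095},
    {"x": 0.33, "y": 0.738, "z": 0.22, "wx": -0.058, "wy": 0.61, "wz": 0.095},
    {"x": 0.33, "y": 0.738, "z": 0.22, "wx": -0.058, "wy": 0.61, "wz": 0.095},
    {"x": 0.33, "y": 0.738, "z": 0.22, "wx": -0.058, "wy": 0.61, "wz": 0.095},
    {"x": 0.33, "y": 0.738, "z": 0.22, "wx": -0.058, "wy": 0.61, "wz": 0.095},
    {"x": 0.33, "y": 0.738, "z": 0.22, "wx": -0.058, "wy": 0.61, "wz": 0.095},
    {"x": 0.33, "y": 0.738, "z": 0.22, "wx": -0.058, "wy": 0.61, "wz": 0.095},
    {"x": 0.33, "y": 0.738, "z": 0.22, "wx": -0.058, "wy": 0.61, "wz": 0.095}
  ],
  "hand": 0
}}

```text
clock: 8.4
ee_pos: [0.6815, 0.0353, 0.2388]
orientation: [0.038, 0.922, 0.095, -0.374]
force: [1.2, -0.7, -0.3]
grip_width: 0.995
grip_force: 0.0
```

Run:
```python
from data import *
A=np.radians(45);P,o=pickpose(A,.017);z=o.as_matrix()[:,2]
move(P-z*.1+[0,0,.05],o)
```

```text
shift [ 0.0003 -0.0104 -0.15  ] turn [-0.0023  0.0065  0.0006] q [ 0.0723  0.8975  0.982  -0.1018  2.0275  1.4289] t 8.4 F [ 1.1627 -0.7075 -0.3327]
```

{"name": "step_arm", "arguments": {
  "motion": [
    {"x": 0, "y": -0.0104, "z": -0.15, "wx": -0.0023, "wy": 0.0065, "wz": 0.0006},
    {"x": 0, "y": -0.0104, "z": -0.15, "wx": -0.0023, "wy": 0.0065, "wz": 0.0006},
    {"x": 0, "y": -0.0104, "z": -0.15, "wx": -0.0023, "wy": 0.0065, "wz": 0.0006},
    {"x": 0, "y": -0.0104, "z": -0.15, "wx": -0.0023, "wy": 0.0065, "wz": 0.0006}
  ]
}}

```text
clock: 8.8
ee_pos: [0.6798, 0.0262, 0.1633]
orientation: [0.039, 0.919, 0.093, -0.38]
force: [0.2, -0.8, 0.2]
grip_width: 0.999
grip_force: 0.0
```

Run:
```python
from data import *
A=np.radians(45);P,o=pickpose(A,.017);z=o.as_matrix()[:,2]
move(P-z*.1,o); move(P,o)
d=grab("wrist","pics/w2.png")
for c in blobs(d["frame"],(0,0,170),(180,45,255),(0,0,640,400),200):
    r=cv2.minAreaRect(c);print(r)
```

```text
shift [ 0.0037  0.0078 -0.0991] turn [0.0002 0.0009 0.002 ] q [ 0.0624  0.9725  1.0101 -0.1064  1.9359  1.4337] t 8.8 F [ 0.182  -0.7633  0.1974]
shift [-0.1347 -0.0212 -0.2405] turn [0.0002 0.0009 0.002 ] q [ 0.0624  0.9725  1.0101 -0.1064  1.9359  1.4337] t 8.8 F [ 0.182  -0.7633  0.1974]
((43.5, 320.0), (40.0, 33.0), 90.0)
((276.5162048339844, 284.1758117675781), (102.22230529785156, 21.57305145263672), 2.862405300140381)
((428.0382080078125, 261.0029296875), (48.70227813720703, 15.339302062988281), 4.39870548248291)
((549.2544555664062, 236.30674743652344), (182.16966247558594, 38.75812911987305), 3.6913859844207764)
((573.7000122070312, 182.1000213623047), (25.298219680786133, 18.973663330078125), 71.56504821777344)
((318.44000244140625, 172.42001342773438), (85.53477478027344, 12.924513816833496), 86.8201675415039)
((48.11848068237305, 176.16482543945312), (218.838134765625, 96.37606811523438), 54.29330825805664)
```

View pics/w2.png

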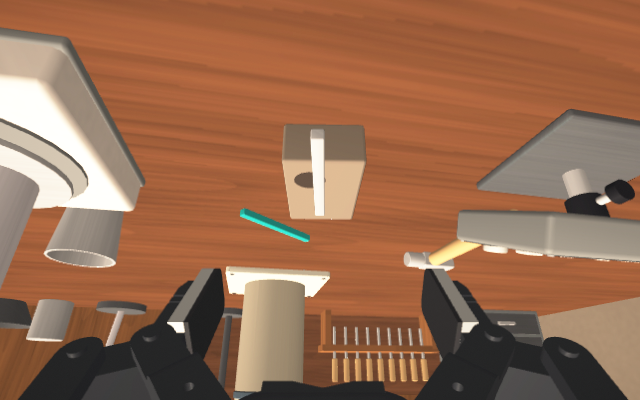

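The wrist view shows the bar at column 318, rows 130–215, on the brick. It is centred between the open fingers (midline about 322).

{"name": "step_arm", "arguments": {
  "motion": [
    {"x": 0.0037, "y": 0.0078, "z": -0.0991, "wx": 0, "wy": 0.001, "wz": 0.002},
    {"x": 0.0037, "y": 0.0078, "z": -0.0991, "wx": 0, "wy": 0.001, "wz": 0.002},
    {"x": -0.079, "y": -0.0096, "z": -0.184, "wx": 0, "wy": 0.001, "wz": 0.002},
    {"x": -0.079, "y": -0.0096, "z": -0.184, "wx": 0, "wy": 0.001, "wz": 0.002},
    {"x": -0.11, "y": -0.016, "z": -0.216, "wx": 0, "wy": 0.001, "wz": 0.002},
    {"x": -0.1347, "y": -0.0212, "z": -0.2405, "wx": 0, "wy": 0.001, "wz": 0.002},
    {"x": -0.1347, "y": -0.0212, "z": -0.2405, "wx": 0, "wy": 0.001, "wz": 0.002},
    {"x": -0.1347, "y": -0.0212, "z": -0.2405, "wx": 0, "wy": 0.001, "wz": 0.002}
  ]
}}

```text
clock: 9.65
ee_pos: [0.6141, 0.0156, 0.0457]
orientation: [0.04, 0.92, 0.095, -0.379]
force: [-0.1, -0.5, 0.0]
grip_width: 0.999
grip_force: 0.0
```

Run:
```python
from data import *
A=np.radians(45);P,o=pickpose(A,.017);z=o.as_matrix()[:,2]
move(P,o)
s_=grab("side");w=grab("wrist")
im=np.zeros((600,800,3),np.uint8);im[:400,:640]=w["frame"];im[280:600,400:800]=cv2.resize(s_["frame"][170:250,260:360],(400,320),interpolation=2)
cv2.imwrite("pics/grasp.png",im)
```

```text
shift [-0.0032  0.0001 -0.0053] turn [0.0004 0.0018 0.0001] q [ 0.0554  1.0174  1.2212 -0.1078  1.6786  1.4527] t 9.65 F [-0.0832 -0.5341  0.0471]
```

View pics/grasp.png

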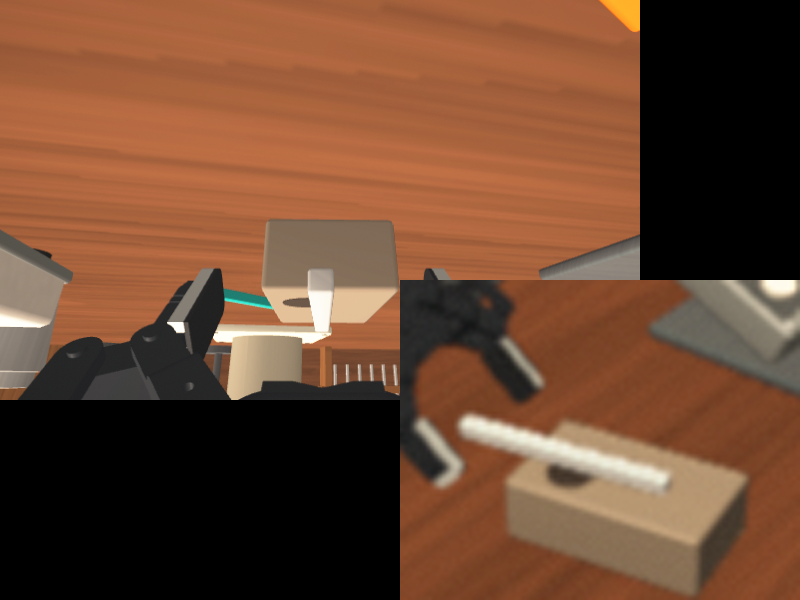

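The bar's far end (320,275 in the wrist view) sits between the open pads, and the brick is clear of the fingers. I'll make a small correction and close.

{"name": "step_arm", "arguments": {
  "motion": [
    {"x": -0.002, "y": 0, "z": -0.003, "wx": 0, "wy": 0, "wz": 0},
    {"x": -0.002, "y": 0, "z": -0.003, "wx": 0, "wy": 0, "wz": 0},
    {"x": -0.002, "y": 0, "z": -0.003, "wx": 0, "wy": 0, "wz": 0},
    {"x": -0.002, "y": 0, "z": -0.003, "wx": 0, "wy": 0, "wz": 0},
    {"x": -0.002, "y": 0, "z": -0.003, "wx": 0, "wy": 0, "wz": 0},
    {"x": -0.002, "y": 0, "z": -0.003, "wx": 0, "wy": 0, "wz": 0},
    {"x": -0.002, "y": 0, "z": -0.003, "wx": 0, "wy": 0, "wz": 0},
    {"x": -0.002, "y": 0, "z": -0.003, "wx": 0, "wy": 0, "wz": 0}
  ],
  "hand": 1,
  "newtons": 60
}}

```text
clock: 10.55
ee_pos: [0.6115, 0.0157, 0.042]
orientation: [0.04, 0.919, 0.095, -0.38]
force: [0.1, 0.2, 0.1]
grip_width: 0.105
grip_force: 58.3
```

Run:
```python
from data import *
print(bot.state()["grip_width"],bot.state()["grip_force"])
A=np.radians(45);R0=q2R(s["orientation"]);p0=s["ee_pos"]
P,o=cuppose(A,.017,1.2,.12)
move(P,o)
# path: lift .18, then interpolate
q=s["qpos"];pl=p0+[0,0,.2]
q,e=ik(pl,R0,q);print("lift",q,e)
w=(o*R0.inv()).as_rotvec();print(np.degrees(np.linalg.norm(w)))
for t in np.linspace(0,1,13)[1:]:
    p=pl*(1-t)+(P+[0,0,.03])*t
    q,e=ik(p,R.from_rotvec(w*t)*R0,q);print(q,round(e,4),(R.from_rotvec(w*t)*R0).as_matrix()[:,0])
```

```text
0.10544280068573239 58.34730505943298
shift [-0.1227  0.4761  0.5132] turn [ 0.5256 -0.6192  0.3876] q [ 0.0558  1.0207  1.2261 -0.1077  1.6732  1.4533] t 10.55 F [0.067  0.182  0.0732]
lift [ 0.0552  0.7809  1.2175 -0.1145  1.9202  1.4246] 7.447380224364839e-16
103.12550079880826
[ 0.0745  0.71    1.2828 -0.0791  1.8103  1.3575] 0.0 [ 0.7481  0.2491 -0.615 ]
[ 0.0908  0.6404  1.3485 -0.0398  1.6998  1.2865] 0.0 [ 0.7869  0.3481 -0.5094]
[0.1042 0.5729 1.4142 0.0044 1.589  1.2102] 0.0 [ 0.8081  0.4393 -0.3924]
[0.1146 0.5083 1.4798 0.055  1.4782 1.1266] 0.0 [ 0.8111  0.5206 -0.2666]
[0.1221 0.4474 1.545  0.1138 1.3684 1.0334] 0.0 [ 0.7959  0.5902 -0.1348]
[0.1267 0.3913 1.6096 0.1835 1.2605 0.9277] 0.0 [0.7628 0.6466 0.0001]
[0.1287 0.341  1.6732 0.2673 1.1565 0.8058] 0.0 [0.7127 0.6884 0.135 ]
[0.1285 0.2977 1.7353 0.369  1.0588 0.6634] 0.0 [0.6465 0.7148 0.2668]
[0.1267 0.2627 1.7955 0.4929 0.9713 0.496 ] 0.0 [0.5658 0.725  0.3927]
[0.1243 0.2373 1.853  0.6422 0.8992 0.3   ] 0.0 [0.4724 0.719  0.5097]
[0.1227 0.2228 1.9066 0.8167 0.8487 0.0751] 0.0 [0.3685 0.6969 0.6153]
[ 0.1232  0.2202  1.955   1.0096  0.8262 -0.1721] 0.0 [0.2562 0.6591 0.7071]
```

{"name": "step_arm", "arguments": {
  "motion": [
    {"x": 0, "y": 0, "z": 0.03, "wx": 0, "wy": 0, "wz": 0},
    {"x": 0, "y": 0, "z": 0.1, "wx": 0, "wy": 0, "wz": 0},
    {"x": 0, "y": 0, "z": 0.18, "wx": 0, "wy": 0, "wz": 0},
    {"x": 0, "y": 0, "z": 0.26, "wx": 0, "wy": 0, "wz": 0},
    {"x": 0, "y": 0, "z": 0.34, "wx": 0, "wy": 0, "wz": 0},
    {"x": 0, "y": 0, "z": 0.42, "wx": 0, "wy": 0, "wz": 0},
    {"x": 0, "y": 0, "z": 0.48, "wx": 0, "wy": 0, "wz": 0},
    {"x": 0, "y": 0, "z": 0.51, "wx": 0, "wy": 0, "wz": 0}
  ]
}}

```text
clock: 11.35
ee_pos: [0.6122, 0.0156, 0.301]
orientation: [0.04, 0.92, 0.095, -0.378]
force: [-0.2, -0.8, -1.5]
grip_width: 0.107
grip_force: 58.3
```

{"name": "step_arm", "arguments": {
  "motion": [
    {"x": -0.009, "y": 0.036, "z": 0.002, "wx": 0.035, "wy": -0.041, "wz": 0.026},
    {"x": -0.018, "y": 0.072, "z": 0.004, "wx": 0.07, "wy": -0.083, "wz": 0.052},
    {"x": -0.027, "y": 0.108, "z": 0.006, "wx": 0.105, "wy": -0.124, "wz": 0.078},
    {"x": -0.036, "y": 0.144, "z": 0.008, "wx": 0.14, "wy": -0.165, "wz": 0.104},
    {"x": -0.045, "y": 0.18, "z": 0.01, "wx": 0.175, "wy": -0.206, "wz": 0.13},
    {"x": -0.054, "y": 0.216, "z": 0.012, "wx": 0.21, "wy": -0.248, "wz": 0.156},
    {"x": -0.063, "y": 0.252, "z": 0.014, "wx": 0.245, "wy": -0.289, "wz": 0.182},
    {"x": -0.072, "y": 0.288, "z": 0.016, "wx": 0.28, "wy": -0.33, "wz": 0.208},
    {"x": -0.081, "y": 0.324, "z": 0.018, "wx": 0.315, "wy": -0.372, "wz": 0.234},
    {"x": -0.09, "y": 0.36, "z": 0.02, "wx": 0.35, "wy": -0.413, "wz": 0.26}
  ]
}}

```text
clock: 12.35
ee_pos: [0.5655, 0.1962, 0.3068]
orientation: [-0.14, 0.895, 0.414, 0.086]
force: [-0.5, -0.0, -1.5]
grip_width: 0.105
grip_force: 58.4
```

Run:
```python
from data import *
A=np.radians(45);P,o=cuppose(A,.017,1.2,.13);move(P,o);print(bot.state()["grip_width"],bot.state()["grip_force"])
```

```text
shift [-0.0309  0.115   0.0035] turn [ 0.1751 -0.2038  0.1274] q [0.1655 0.2864 1.7255 0.3643 1.0638 0.7019] t 12.35 F [-0.5323 -0.0068 -1.4871]
0.1052532359225346 58.35372984409332
```

{"name": "step_arm", "arguments": {
  "motion": [
    {"x": -0.006, "y": 0.023, "z": 0.001, "wx": 0.035, "wy": -0.041, "wz": 0.025},
    {"x": -0.012, "y": 0.046, "z": 0.002, "wx": 0.07, "wy": -0.082, "wz": 0.051},
    {"x": -0.019, "y": 0.069, "z": 0.003, "wx": 0.105, "wy": -0.122, "wz": 0.076},
    {"x": -0.025, "y": 0.092, "z": 0.0035, "wx": 0.14, "wy": -0.163, "wz": 0.102},
    {"x": -0.031, "y": 0.115, "z": 0.0035, "wx": 0.175, "wy": -0.204, "wz": 0.127},
    {"x": -0.031, "y": 0.115, "z": 0.0035, "wx": 0.175, "wy": -0.204, "wz": 0.127},
    {"x": -0.031, "y": 0.115, "z": 0.0035, "wx": 0.175, "wy": -0.204, "wz": 0.127}
  ]
}}

```text
clock: 13.05
ee_pos: [0.5506, 0.2527, 0.3081]
orientation: [-0.216, 0.765, 0.52, 0.313]
force: [-0.5, -0.8, -0.1]
grip_width: 0.104
grip_force: 58.5
```

Run:
```python
from data import *
A=np.radians(45);P,o=cuppose(A,.017,1.2,.13);move(P,o);print(bot.state()["orientation"])
a=grab("side");t=grab("top");w=grab("wrist")
im=np.zeros((600,800,3),np.uint8)
im[:400,:400]=cv2.resize(a["frame"][140:300,150:310],(400,400),interpolation=2)
im[:400,400:]=cv2.resize(t["frame"][140:250,140:250],(400,400),interpolation=2)
im[400:,:320]=cv2.resize(w["frame"],(320,200))
cv2.imwrite("pics/over.png",im)
```

```text
shift [-0.001   0.0021  0.0011] turn [ 0.0018 -0.0035  0.0025] q [ 0.1136  0.2456  1.956   1.0208  0.8181 -0.1957] t 13.05 F [-0.5238 -0.7978 -0.0644]
[-0.2158  0.7653  0.5196  0.3128]
```

View pics/over.png

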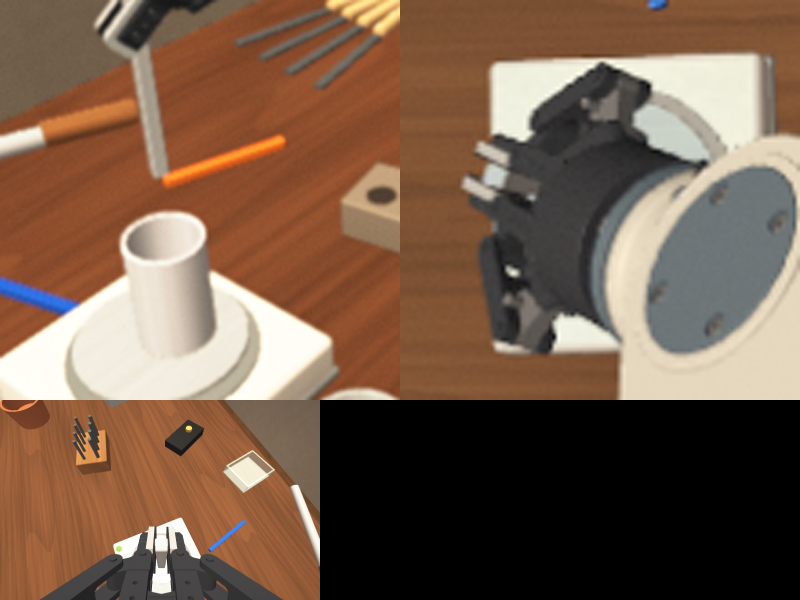

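```bash
cat > tilt.py <<'E'
from data import *
def tilt(roi,amin=60):
    a=grab("side");st=bot.state();o=q2R(st["orientation"]).as_matrix()
    for c in blobs(a["frame"],(0,0,120),(180,60,255),roi,amin):
        m=np.zeros(a["frame"].shape[:2],np.uint8);cv2.drawContours(m,[c],-1,255,-1);pts=np.argwhere(m)[:,::-1].astype(np.float32)
        vx,vy,x,y=cv2.fitLine(pts,cv2.DIST_L2,0,.01,.01).ravel();print("area",len(pts),"box",cv2.boundingRect(c),"line",vx,vy,x,y)
        n=np.cross(ray(a,(x,y)),ray(a,(x+vx*20,y+vy*20)))
        pn=o[:,1]  # closing line: the bar axis is square to it
        b=np.cross(n,pn);b/=np.linalg.norm(b);b*=np.sign(b[2]);print("bar axis",b)
        bot_px=pts[np.argmax(pts@[vx,vy]*np.sign(vy))]
        pt=st["ee_pos"]-o[:,2]*.002
        v=ray(a,bot_px);print("lowest at",a["p"]+v*((pt-a["p"])@pn)/(v@pn),"grip",pt,"side miss mm",n@(pt-a["p"])/np.linalg.norm(n)*1e3)
    print("closing line",o[:,1],"tool z",o[:,2])
E
python3 - <<'E'
from tilt import *
tilt((198,160,216,214))
E
```

```text
area 337 box (198, 160, 18, 50) line 0.18098259 0.9834863 208.37389 182.99704
bar axis [0.0091 0.0189 0.9998]
lowest at [0.55   0.2497 0.1962] grip [0.5511 0.2519 0.3107] side miss mm 0.2835243703191867
closing line [ 0.9308 -0.3655 -0.0016] tool z [ 0.2565  0.6564 -0.7095]
```

Run:
```python
from tilt import *
tilt((202,172,217,214),40)
```

```text
area 244 box (204, 172, 12, 38) line 0.16094975 0.9869626 209.65573 189.93033
bar axis [0.0027 0.0026 1.    ]
lowest at [0.5499 0.2497 0.1963] grip [0.551  0.2519 0.3106] side miss mm 1.5533278247222024
closing line [ 0.9309 -0.3653 -0.0015] tool z [ 0.2565  0.6565 -0.7093]
```

{"name": "step_arm", "arguments": {
  "motion": [
    {"x": 0, "y": 0.002, "z": 0, "wx": 0.0045, "wy": -0.002, "wz": 0},
    {"x": 0, "y": 0.002, "z": -0.03, "wx": 0.0045, "wy": -0.002, "wz": 0},
    {"x": 0, "y": 0.002, "z": -0.06, "wx": 0.0045, "wy": -0.002, "wz": 0},
    {"x": 0, "y": 0.002, "z": -0.09, "wx": 0.0045, "wy": -0.002, "wz": 0},
    {"x": 0, "y": 0.002, "z": -0.12, "wx": 0.0045, "wy": -0.002, "wz": 0},
    {"x": 0, "y": 0.002, "z": -0.15, "wx": 0.0045, "wy": -0.002, "wz": 0},
    {"x": 0, "y": 0.002, "z": -0.18, "wx": 0.0045, "wy": -0.002, "wz": 0},
    {"x": 0, "y": 0.002, "z": -0.21, "wx": 0.0045, "wy": -0.002, "wz": 0},
    {"x": 0, "y": 0.002, "z": -0.235, "wx": 0.0045, "wy": -0.002, "wz": 0},
    {"x": 0, "y": 0.002, "z": -0.235, "wx": 0.0045, "wy": -0.002, "wz": 0}
  ]
}}

```text
clock: 14.3
ee_pos: [0.5503, 0.254, 0.1895]
orientation: [-0.219, 0.763, 0.519, 0.317]
force: [0.6, -0.2, -2.5]
grip_width: 0.105
grip_force: 58.5
```

Run:
```python
from tilt import *
A=np.radians(45);P,o=cuppose(A,.017,1.2,0);move(P,o)
a=grab("side","pics/s_in.png");cv2.imwrite("pics/in.png",cv2.resize(a["frame"][170:320,140:310],None,fx=4,fy=4,interpolation=2)[:600,:800])
```

```text
shift [-0.0004 -0.0006 -0.0219] turn [-0.0033 -0.0008  0.0016] q [ 0.1122  0.4499  2.0301  1.3046  0.7115 -0.5797] t 14.3 F [ 0.6433 -0.1566 -2.5165]
```

View pics/in.png

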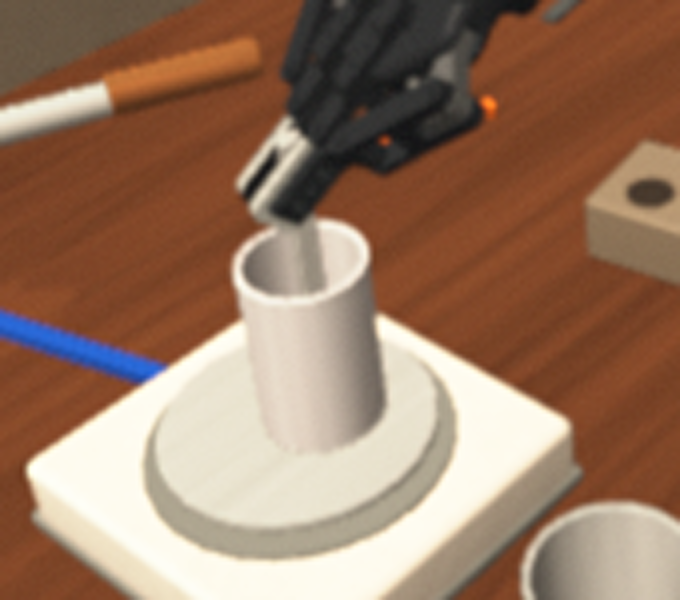

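{"name": "step_arm", "arguments": {
  "motion": [
    {"x": 0, "y": 0, "z": -0.004, "wx": 0, "wy": 0, "wz": 0},
    {"x": 0, "y": 0, "z": -0.008, "wx": 0, "wy": 0, "wz": 0},
    {"x": 0, "y": 0, "z": -0.012, "wx": 0, "wy": 0, "wz": 0},
    {"x": 0, "y": 0, "z": -0.015, "wx": 0, "wy": 0, "wz": 0},
    {"x": 0, "y": 0, "z": -0.015, "wx": 0, "wy": 0, "wz": 0}
  ]
}}

```text
clock: 14.85
ee_pos: [0.5509, 0.2541, 0.1837]
orientation: [-0.218, 0.762, 0.52, 0.318]
force: [-0.1, 0.1, -1.1]
grip_width: 0.11
grip_force: 58.5
```

{"name": "step_arm", "arguments": {
  "motion": [
    {"x": 0, "y": 0, "z": -0.001, "wx": 0, "wy": 0, "wz": 0},
    {"x": 0, "y": 0, "z": -0.002, "wx": 0, "wy": 0, "wz": 0},
    {"x": 0, "y": 0, "z": -0.003, "wx": 0, "wy": 0, "wz": 0},
    {"x": 0, "y": 0, "z": -0.003, "wx": 0, "wy": 0, "wz": 0}
  ]
}}

```text
clock: 15.25
ee_pos: [0.5509, 0.2541, 0.1821]
orientation: [-0.218, 0.762, 0.52, 0.318]
force: [0.7, 0.4, -1.2]
grip_width: 0.108
grip_force: 58.5
```

{"name": "step_arm", "arguments": {
  "motion": [
    {"x": 0, "y": 0, "z": -0.001, "wx": 0, "wy": 0, "wz": 0},
    {"x": 0, "y": 0, "z": -0.002, "wx": 0, "wy": 0, "wz": 0},
    {"x": 0, "y": 0, "z": -0.002, "wx": 0, "wy": 0, "wz": 0}
  ]
}}

```text
clock: 15.55
ee_pos: [0.5509, 0.2541, 0.1811]
orientation: [-0.218, 0.762, 0.52, 0.318]
force: [-0.2, -0.2, -0.8]
grip_width: 0.102
grip_force: 58.5
```

{"name": "step_arm", "arguments": {
  "motion": [
    {"x": 0, "y": 0, "z": -0.001, "wx": 0, "wy": 0, "wz": 0},
    {"x": 0, "y": 0, "z": -0.002, "wx": 0, "wy": 0, "wz": 0},
    {"x": 0, "y": 0, "z": -0.002, "wx": 0, "wy": 0, "wz": 0}
  ]
}}

```text
clock: 15.85
ee_pos: [0.5509, 0.2541, 0.1801]
orientation: [-0.218, 0.762, 0.52, 0.318]
force: [0.8, -0.5, -0.7]
grip_width: 0.107
grip_force: 58.5
```

{"name": "step_arm", "arguments": {
  "motion": [
    {"x": 0, "y": 0, "z": -0.001, "wx": 0, "wy": 0, "wz": 0},
    {"x": 0, "y": 0, "z": -0.002, "wx": 0, "wy": 0, "wz": 0},
    {"x": 0, "y": 0, "z": -0.002, "wx": 0, "wy": 0, "wz": 0}
  ]
}}

```text
clock: 16.15
ee_pos: [0.5509, 0.2541, 0.1791]
orientation: [-0.218, 0.762, 0.52, 0.318]
force: [0.0, 0.0, -1.0]
grip_width: 0.11
grip_force: 58.5
```

Run:
```python
from tilt import *
s=bot.state();print(s["force"],s["ee_pos"])
tilt((205,222,225,246),20)
```

```text
[ 0.0043  0.0144 -1.0323] [0.5509 0.2541 0.1791]
area 370 box (205, 222, 20, 24) line 0.8378439 0.54590994 214.41621 235.85405
bar axis [0.2175 0.5516 0.8052]
lowest at [0.546  0.2417 0.1172] grip [0.5504 0.2528 0.1805] side miss mm -22.83848941921671
closing line [ 0.931  -0.365  -0.0015] tool z [ 0.2589  0.6633 -0.7021]
```

{"name": "step_arm", "arguments": {
  "motion": [
    {"x": 0, "y": 0, "z": -0.001, "wx": 0, "wy": 0, "wz": 0},
    {"x": 0, "y": 0, "z": -0.002, "wx": 0, "wy": 0, "wz": 0},
    {"x": 0, "y": 0, "z": -0.002, "wx": 0, "wy": 0, "wz": 0}
  ]
}}

```text
clock: 16.5
ee_pos: [0.5509, 0.2541, 0.1781]
orientation: [-0.218, 0.762, 0.52, 0.318]
force: [0.2, -0.2, -1.7]
grip_width: 0.105
grip_force: 58.5
```

{"name": "step_arm", "arguments": {
  "motion": [
    {"x": 0, "y": 0, "z": -0.001, "wx": 0, "wy": 0, "wz": 0},
    {"x": 0, "y": 0, "z": -0.0015, "wx": 0, "wy": 0, "wz": 0},
    {"x": 0, "y": 0, "z": -0.0015, "wx": 0, "wy": 0, "wz": 0}
  ]
}}

```text
clock: 16.8
ee_pos: [0.551, 0.2541, 0.1774]
orientation: [-0.218, 0.762, 0.52, 0.318]
force: [1.3, 0.2, -1.2]
grip_width: 0.107
grip_force: 58.5
```

{"name": "step_arm", "arguments": {
  "motion": [
    {"x": 0, "y": 0, "z": -0.001, "wx": 0, "wy": 0, "wz": 0},
    {"x": 0, "y": 0, "z": -0.0015, "wx": 0, "wy": 0, "wz": 0},
    {"x": 0, "y": 0, "z": -0.0015, "wx": 0, "wy": 0, "wz": 0}
  ]
}}

```text
clock: 17.1
ee_pos: [0.5511, 0.2543, 0.1771]
orientation: [-0.218, 0.762, 0.52, 0.319]
force: [-1.6, -0.7, 3.1]
grip_width: 0.106
grip_force: 59.0
```

{"name": "step_arm", "arguments": {
  "motion": [
    {"x": 0, "y": 0, "z": -0.001, "wx": 0, "wy": 0, "wz": 0},
    {"x": 0, "y": 0, "z": -0.0015, "wx": 0, "wy": 0, "wz": 0},
    {"x": 0, "y": 0, "z": -0.0015, "wx": 0, "wy": 0, "wz": 0}
  ]
}}

```text
clock: 17.4
ee_pos: [0.5514, 0.2545, 0.177]
orientation: [-0.218, 0.762, 0.519, 0.319]
force: [-1.9, -1.4, 8.2]
grip_width: 0.107
grip_force: 59.6
```

{"name": "step_arm", "arguments": {
  "motion": [
    {"x": 0, "y": 0, "z": 0.0012, "wx": 0, "wy": 0, "wz": 0},
    {"x": 0, "y": 0, "z": 0.0012, "wx": 0, "wy": 0, "wz": 0},
    {"x": 0, "y": 0, "z": 0.0012, "wx": 0, "wy": 0, "wz": 0}
  ],
  "newtons": 20
}}

```text
clock: 17.7
ee_pos: [0.5512, 0.2543, 0.1771]
orientation: [-0.218, 0.762, 0.52, 0.319]
force: [-1.3, -0.8, 5.6]
grip_width: 0.104
grip_force: 59.1
```

{"name": "step_arm", "arguments": {
  "motion": [
    {"x": 0, "y": 0, "z": 0, "wx": 0, "wy": 0, "wz": 0},
    {"x": 0, "y": 0, "z": 0, "wx": 0, "wy": 0, "wz": 0},
    {"x": 0, "y": 0, "z": 0, "wx": 0, "wy": 0, "wz": 0},
    {"x": 0, "y": 0, "z": 0, "wx": 0, "wy": 0, "wz": 0},
    {"x": 0, "y": 0, "z": 0, "wx": 0, "wy": 0, "wz": 0}
  ],
  "hand": 0.5
}}

```text
clock: 18.2
ee_pos: [0.5509, 0.2541, 0.1764]
orientation: [-0.218, 0.762, 0.52, 0.318]
force: [-0.7, 0.6, -0.6]
grip_width: 0.496
grip_force: 0.0
```

Run:
```python
from h import *
a=grab("side");b=cv2.imread("pics/s_in.png")
cv2.imwrite("pics/rel.png",cv2.resize(a["frame"][170:320,140:310],None,fx=4,fy=4,interpolation=2)[:600,:800])
d=cv2.absdiff(a["frame"],b)[250:330,180:260];print("cup/pan pixel change",d.mean(),(d.max(2)>40).sum())
```

```text
cup/pan pixel change 1.50828125 0
```

{"name": "step_arm", "arguments": {
  "motion": [
    {"x": -0.005, "y": -0.013, "z": 0.014, "wx": 0, "wy": 0, "wz": 0},
    {"x": -0.015, "y": -0.04, "z": 0.042, "wx": 0, "wy": 0, "wz": 0},
    {"x": -0.031, "y": -0.08, "z": 0.084, "wx": 0, "wy": 0, "wz": 0},
    {"x": -0.052, "y": -0.133, "z": 0.14, "wx": 0, "wy": 0, "wz": 0},
    {"x": -0.072, "y": -0.185, "z": 0.196, "wx": 0, "wy": 0, "wz": 0},
    {"x": -0.072, "y": -0.185, "z": 0.196, "wx": 0, "wy": 0, "wz": 0}
  ]
}}

```text
clock: 18.85
ee_pos: [0.5157, 0.1592, 0.2782]
orientation: [-0.216, 0.762, 0.519, 0.321]
force: [0.4, 0.5, -0.1]
grip_width: 0.499
grip_force: 0.0
```

Run:
```python
from data import *
a=grab("side");t=grab("top")
im=np.zeros((600,800,3),np.uint8);im[:450,:400]=cv2.resize(a["frame"][160:310,145:278],(400,450),interpolation=2);im[:450,400:]=cv2.resize(t["frame"][140:260,140:246],(400,450),interpolation=2)
cv2.imwrite("pics/stand.png",im)
k=keytop("print",.0056);o=ori(TH,np.radians(25));tgt=k-NIN*(.017+.05)
move(tgt,o)
s=bot.state();q=s["qpos"];R0=q2R(s["orientation"]);w=(o*R0.inv()).as_rotvec();print(np.degrees(np.linalg.norm(w)))
for t in np.linspace(0,1,11)[1:]:
    p=s["ee_pos"]*(1-t)+tgt*t+[0,0,.1*np.sin(np.pi*t)]
    q,e=ik(p,R.from_rotvec(w*t)*R0,q);print(q,round(e,4))
```

```text
shift [-0.0105 -0.8975 -0.2603] turn [-0.1054  0.1574 -0.5969] q [-0.089   0.2433  2.0672  1.0605  0.8995 -0.4408] t 18.95 F [-0.3231 -0.0111 -0.5399]
71.75819062099292
[-0.1649  0.1841  2.0803  0.999   0.8958 -0.3266] 0.0
[-0.2391  0.1359  2.0774  0.9309  0.8972 -0.2067] 0.0
[-0.3102  0.104   2.0704  0.8679  0.8928 -0.0984] 0.0
[-0.3771  0.0912  2.0633  0.8129  0.876  -0.0052] 0.0
[-0.4387  0.0987  2.0586  0.7675  0.8417  0.0725] 0.0
[-0.4944  0.1271  2.057   0.7323  0.7872  0.1364] 0.0
[-0.544   0.1765  2.0564  0.7076  0.7129  0.1897] 0.0
[-0.5876  0.2456  2.0531  0.6928  0.6225  0.2365] 0.0
[-0.6256  0.331   2.0422  0.684   0.5227  0.2837] 0.0
[-0.6587  0.4271  2.0195  0.6704  0.4225  0.3443] 0.0
```

View pics/stand.png

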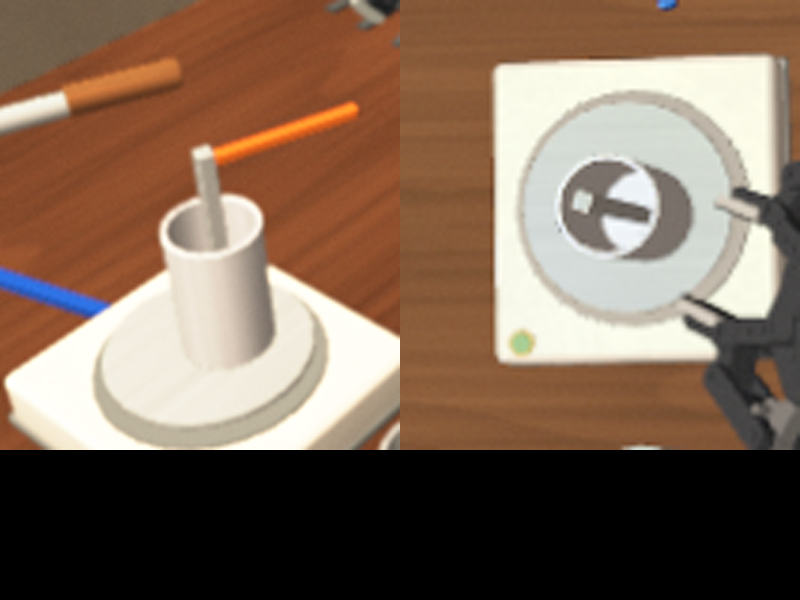

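The bar stands upright in the cup: its top is at (203,155) in the side crop and (582,203) in the top crop. The cup hasn't moved. Next is the print key.

{"name": "step_arm", "arguments": {
  "motion": [
    {"x": -0.001, "y": -0.09, "z": 0, "wx": -0.01, "wy": 0.015, "wz": -0.06},
    {"x": -0.0105, "y": -0.8975, "z": 0, "wx": -0.1054, "wy": 0.1574, "wz": -0.597},
    {"x": -0.0105, "y": -0.8975, "z": 0, "wx": -0.1054, "wy": 0.1574, "wz": -0.597},
    {"x": -0.0105, "y": -0.8975, "z": 0, "wx": -0.1054, "wy": 0.1574, "wz": -0.597},
    {"x": -0.0105, "y": -0.8975, "z": 0, "wx": -0.1054, "wy": 0.1574, "wz": -0.597},
    {"x": -0.0105, "y": -0.8975, "z": 0, "wx": -0.1054, "wy": 0.1574, "wz": -0.597},
    {"x": -0.0105, "y": -0.8975, "z": 0, "wx": -0.1054, "wy": 0.1574, "wz": -0.597},
    {"x": -0.0105, "y": -0.8975, "z": 0, "wx": -0.1054, "wy": 0.1574, "wz": -0.597},
    {"x": -0.0105, "y": -0.8975, "z": 0, "wx": -0.1054, "wy": 0.1574, "wz": -0.597},
    {"x": -0.0105, "y": -0.8975, "z": 0, "wx": -0.1054, "wy": 0.1574, "wz": -0.597}
  ],
  "hand": 1
}}

```text
clock: 19.95
ee_pos: [0.5107, -0.2904, 0.2741]
orientation: [0.001, 0.976, -0.007, 0.216]
force: [0.9, -0.9, -0.4]
grip_width: -0.001
grip_force: 0.0
```

Run:
```python
from h import *
k=keytop("print",.0056);o=ori(TH,np.radians(25));move(k-NIN*(.017+.03),o)
```

```text
shift [ 0.0153  0.0047 -0.2938] turn [-0.0004 -0.0001  0.0014] q [-0.6612  0.2195  1.931   0.4185  0.6791  0.6377] t 19.95 F [ 0.8681 -0.856  -0.4256]
```

{"name": "step_arm", "arguments": {
  "motion": [
    {"x": 0.0153, "y": 0.0047, "z": -0.1, "wx": 0, "wy": 0, "wz": 0.0014},
    {"x": 0.0153, "y": 0.0047, "z": -0.2, "wx": 0, "wy": 0, "wz": 0.0014},
    {"x": 0.0153, "y": 0.0047, "z": -0.27, "wx": 0, "wy": 0, "wz": 0.0014},
    {"x": 0.0153, "y": 0.0047, "z": -0.294, "wx": 0, "wy": 0, "wz": 0.0014},
    {"x": 0.0153, "y": 0.0047, "z": -0.294, "wx": 0, "wy": 0, "wz": 0.0014},
    {"x": 0.0153, "y": 0.0047, "z": -0.294, "wx": 0, "wy": 0, "wz": 0.0014}
  ]
}}

```text
clock: 20.55
ee_pos: [0.5174, -0.2839, 0.127]
orientation: [-0.001, 0.976, -0.004, 0.216]
force: [-0.0, 0.5, -0.2]
grip_width: 0.002
grip_force: 0.0
```

Run:
```python
from h import *
k=keytop("print",.0056);o=ori(TH,np.radians(25));move(k-NIN*(.017+.005),o)
rep("print")
```

```text
shift [ 0.0231 -0.0087 -0.0449] turn [-0.0018 -0.0007 -0.0023] q [-0.6443  0.4661  2.0168  0.7198  0.3943  0.3001] t 20.55 F [-0.0208  0.459  -0.23  ]
F.n -0.19739712514308363 [-0.0208  0.459  -0.23  ] depth mm -30.23147274769719 lateral mm [-0.8852  4.207  -0.4345] q [-0.6443  0.4661  2.0168  0.7198  0.3943  0.3001] 20.55
```

{"name": "step_arm", "arguments": {
  "motion": [
    {"x": 0.012, "y": -0.0087, "z": -0.023, "wx": -0.0018, "wy": -0.0007, "wz": -0.0023},
    {"x": 0.0231, "y": -0.0087, "z": -0.0449, "wx": -0.0018, "wy": -0.0007, "wz": -0.0023},
    {"x": 0.0231, "y": -0.0087, "z": -0.0449, "wx": -0.0018, "wy": -0.0007, "wz": -0.0023},
    {"x": 0.0231, "y": -0.0087, "z": -0.0449, "wx": -0.0018, "wy": -0.0007, "wz": -0.0023}
  ]
}}

```text
clock: 20.95
ee_pos: [0.5293, -0.2892, 0.1055]
orientation: [0.002, 0.976, -0.006, 0.217]
force: [-0.0, 0.7, -0.2]
grip_width: -0.003
grip_force: 0.0
```

```bash
python3 -c "
from h import *
rep('print')"
```

```text
F.n -0.14377982069255907 [-0.0442  0.7175 -0.1831] depth mm -5.700912164651485 lateral mm [ 0.604  -1.0648  0.2875] q [-0.6364  0.5187  1.9989  0.7805  0.3582  0.245 ] 20.95
```

{"name": "step_arm", "arguments": {
  "motion": [
    {"x": 0.001, "y": 0.001, "z": -0.002, "wx": 0, "wy": 0, "wz": 0},
    {"x": 0.002, "y": 0.001, "z": -0.0043, "wx": 0, "wy": 0, "wz": 0},
    {"x": 0.003, "y": 0.001, "z": -0.0065, "wx": 0, "wy": 0, "wz": 0},
    {"x": 0.004, "y": 0.001, "z": -0.0085, "wx": 0, "wy": 0, "wz": 0},
    {"x": 0.0048, "y": 0.001, "z": -0.0102, "wx": 0, "wy": 0, "wz": 0},
    {"x": 0.0053, "y": 0.001, "z": -0.0113, "wx": 0, "wy": 0, "wz": 0},
    {"x": 0.0053, "y": 0.001, "z": -0.0113, "wx": 0, "wy": 0, "wz": 0},
    {"x": 0.0053, "y": 0.001, "z": -0.0113, "wx": 0, "wy": 0, "wz": 0}
  ]
}}

```text
clock: 21.75
ee_pos: [0.5318, -0.2888, 0.0998]
orientation: [0.002, 0.976, -0.006, 0.217]
force: [-1.6, 0.8, 6.1]
grip_width: -0.0
grip_force: 3.0
```

```bash
python3 -c "
from h import *
rep('print')"
```

```text
F.n 6.237396703235098 [-1.6103  0.7661  6.1273] depth mm 0.46530767077114343 lateral mm [ 0.5193 -0.5978  0.2454] q [-0.6327  0.5311  1.9962  0.7983  0.3497  0.2295] 21.75
```

{"name": "step_arm", "arguments": {
  "motion": [
    {"x": -0.012, "y": 0, "z": 0.0254, "wx": 0, "wy": 0, "wz": 0},
    {"x": -0.034, "y": 0, "z": 0.072, "wx": 0, "wy": 0, "wz": 0},
    {"x": -0.06, "y": 0, "z": 0.15, "wx": 0, "wy": 0, "wz": 0},
    {"x": -0.06, "y": 0, "z": 0.2, "wx": 0, "wy": 0, "wz": 0},
    {"x": -0.06, "y": 0, "z": 0.2, "wx": 0, "wy": 0, "wz": 0},
    {"x": -0.06, "y": 0, "z": 0.2, "wx": 0, "wy": 0, "wz": 0}
  ]
}}

```text
clock: 22.35
ee_pos: [0.5016, -0.2886, 0.1996]
orientation: [0.002, 0.976, -0.006, 0.217]
force: [-0.9, -0.3, 0.2]
grip_width: -0.004
grip_force: 0.0
```

Run:
```python
from h import *
im=cv2.imread("pics/stand.png")[:450,:400]
a=cv2.resize(grab("side")["frame"][160:310,145:278],(400,450),interpolation=2)
d=cv2.absdiff(a,im).max(2);print("changed px",(d>40).sum(),"in bar/cup zone",(d[120:380,150:290]>40).sum())
print(bot.state()["force"]); print(bot.hand_in())
```

```text
changed px 710 in bar/cup zone 0
[ 0.4261 -0.693   0.2071]
the job is handed in; nothing more can be done
None
```

The job is handed in at about 22 s of robot time, though I don't know the verdict: power, units and tare were pressed in order, the silver bar stands by itself in the cup on the pan, and print was pressed last; key forces read 6 to 14 N (power was the firmest, and all four went fully down).

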